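Turn a mill roll key-up and lay it in its stand

TASK

Roll the loose mill roll along the steel bench plate until the key on its long neck points straight up. Then lift it across without turning it and lay it gently in the two V saddles of the stand, reaching in under the stand's lamp with a tilted hand, so that both necks are down in their Vs and the key still points straight up. Leave the other things on the bench where they are.

Things in the scene. Friction and masses are not known exactly. Their poses are not given: they have to be found in the camera images.
- roll: Loose steel mill roll, 0.66-0.90 kg: round barrel 44 mm diameter, 54 mm long, and an 18 mm diameter neck at each end: +x neck 40 mm long with the key, -x neck 26 mm, plain. Origin: barrel centre, on the axis. x: along the axis to the key end; z: from the axis out through the key (z up = key up). It starts on the plate, key end away from the robot, key 75 degrees or more from up
- key (a point): Middle of the outer face of the key, a raised steel bar on the long neck: 22 mm along the roll, 8 mm wide, 8 mm proud of the neck. 55 mm from the roll's origin along its x, 17 mm out from the axis along its z. It and the necks stay clear of the plate: the roll rolls on its barrel, 22 mm radius
- plate: Fixed dark steel bench plate 150 mm (x) by 260 mm (y) and 8 mm thick, on the bench. Origin: centre of its underside; z up; y is the way along which the roll can roll. At each y end a lip 6 mm wide stands 6 mm above the plate. It may be on the robot's left or right, the stand on the other side
- stand: Fixed grey roll stand. Origin: underside, below the middle between its saddles; z up; x away from the robot, along the axis of a roll lying in it. Base x -57 to +123 mm, 64 mm wide, 16 mm high. Two upright saddles 8 mm thick, centred at x = -35 and +35 mm (62 mm clear between them, for the barrel), each with a 90 degree V: bottom at z 49 mm, top edges at z 65 mm, 31 mm apart, 46 mm wide overall
- saddle (a point): Where the roll's origin lies when it is laid in the saddles: in the stand's frame x = 0, y = 0, z = 62 mm
- lamp_edge (a point): Middle of the lower near edge of the stand's aluminium lamp head, at x = +10, z = 171 mm in the stand's frame. The head reaches from there to x = +122, 100 mm wide, 17 mm thick, on a 16 mm post at x = +108 mm. It covers the far half of the saddles: the roll comes in below it from the robot's side, and the hand must lean back towards the robot (-x) by 25 to 50 degrees
- punch: Bystander: upright steel doming punch, 20 mm diameter, 70 mm high, between plate and stand. Origin: centre of its underside
- jar: Bystander: glass jar, 48 mm diameter, 60 mm high, at the back. Origin: centre of its underside
- hammer: Bystander: hammer lying flat, 220 mm long, near the robot on the left
- graver: Bystander: graver with a wooden handle lying flat, 170 mm long, near the robot on the right
- mandrel: Bystander: tapered steel ring mandrel standing on its 56 mm foot, 150 mm high, at the back on the left. Origin: centre of its underside
- brush: Bystander: wooden brush lying flat, 180 mm long, far left
- tin: Bystander: round brass tin, 64 mm diameter, 45 mm high, at the back on the right. Origin: centre of its underside
- pin: Bystander: wooden bench pin, a block 70 by 130 by 24 mm, far right. Origin: centre of its underside
Mind the look-alikes: they are no part of the job. What is shaped like the roll but orange, pink or turquoise is not meant.

How it is judged:
By the outcome, as a careful person would: the job done as asked, in the order asked, and still so for the second after the job is handed in, with the robot touching nothing.
It also fails if it takes over 72 s, if anything falls off the work surface, if the arm or the gripper's body presses on something with over 40 N, if the wrist force passes 120 N, or if a joint passes its speed limit or range.

ROBOT

A 6-joint arm with a two-finger parallel gripper is mounted at the origin on the work surface. World frame = base frame: x ahead of the robot, y to its left, z up, the work surface at z = 0. Lengths are in m, angles in rad, forces in N, time in s.
With the tool pointing down it reaches from about 0.35 to 0.85 m from the base axis. Payload 8.1 kg.
Tool frame: the origin (TCP) lies at the very end of the fingers, on their centre line; the grasp point (between the pads) lies 19 mm behind it; z points along the fingers, y is the line along which they close (so a half turn about z gives the same grasp; the last joint's range is limited). The gripper opens to 93 mm and grips with 3 to 60 N. Pads are 15 mm wide; open, the fingers measure 128 mm over their backs; the gripper's body (75 mm by 188 mm) begins 65 mm behind the grasp point.
Start: joints at [1.153, 0.13, 1.488, -0, 1.523, -0.085], TCP at [0.196, 0.567, 0.219] pointing down, gripper open.
Joint ranges: [-2.96, 2.96], [-0.89, 2.26], [0.02, 2.5], [-1.34, 4.48], [0, 2.73], [-2.66, 2.66]. Speed limits (rad/s): [2.39, 2.39, 2.79, 3.14, 3.14, 3.14].

INTERFACE

Orientations are given as a rotation vector (axis times angle).
In Python, from plant import robot, imaging gives the robot as it stands.
- The arm moves only by the tool jog_arm, never from a script. Its argument "rows" is a list of rows, each a list of 2 entries, a list of its own where there are three numbers: the shift along the tool's x, y, z each as a share of 0.2 m, from -1 to 1, then the turn, a rotation vector about the tool's x, y, z each as a share of pi/2 rad, from -1 to 1. A call has 1 to 5 rows; each row is the pose to reach, as a shift and turn from the pose commanded when the call began, along the tool's axes at that moment; what a row does not reach only later rows make up. A row lasts 1/10 s, in which the tool goes at most 50 mm and 8.59 degrees, less where a joint would pass 70% of its speed; a pose out of reach is approached as far as the arm can. A call with a number of a shift or a turn outside -1 to 1 is refused whole. A call with a gripper value outside its range is refused whole. "hand" is the closure, from -1 (fully open) to 1 (shut), set as the call begins (left out, the last holds). The fingers move at their own pace and stop on an object; "squeeze" is the grip in N (left out, the last holds). Time passes only in rows, so rows that repeat a pose let the fingers close. It gives the time, the measured TCP pose, the force, the opening and the grip force at its end, in the units of the state.
- robot.read_state(): the state, without advancing time (a new reading comes with each control period).
- imaging.read_camera(name): name is "scene" or "top"; returns a dict with "frame" (420x560x3 uint8, red, green, blue), "vertical_fov" (degrees; the focal length in pixels is half the picture's height over the tangent of half this angle, whatever the lens; pixels are square), "cx", "cy" (the principal point, pixels), "R" (3x3) and "t" (3): a world point X has camera coordinates R X + t. Camera axes: x right, y down, z forward; pixel columns grow to the right and rows downward; lengths in m; the calibration is good to about 2 mm. A picture is of the moment at which its call begins. There is no depth.
- robot.close_job(): hands the job in; it is judged then, once.
The state is a dict: "t": time; "q": joint angles; "dq": joint speeds; "joint_torque": joint torques, N m; "tool_pos": TCP position; "orientation": TCP orientation; "force": force on the tool from outside, world axes, zero at the start; "wrist_torque": the same for the moment, N m; "opening": finger opening in m; "gripper_force": force on a finger pad.
Only numpy, scipy, OpenCV 4.12 (cv2) and the standard library are available. Lean on these libraries where they do the work, as an engineer would, in place of code of your own. Each camera call takes 0.05 s, during which the arm holds its last target. There are 200 camera calls.

## Working session

There is one attempt and no reset: what is moved stays moved. The work goes in short steps, Python scripts to look and compute and a tool call to move; the robot and the scene stay as the last step left them, time stands still between calls to the robot, and variables do not carry over. Pictures are saved under pics/ and viewed, at most 10 in all, crops included, and the job is handed in when it is done.

Besides the shell and the picture viewer there is one more tool, called after ">>>" by a JSON object that holds its "method" and its "body", one argument or row to a line. jog_arm: Moves the arm, as the interface text tells. Its arguments: {"type":"object","properties":{"rows":{"type":"array"},"hand":{"type":"number"},"squeeze":{"type":"number"}},"required":["rows"]}

```bash
ls; mkdir -p pics; cat > h.py <<'E'
import numpy as np,cv2
from scipy.spatial.transform import Rotation as Ro
from plant import robot,imaging
def cam(n):
    c=imaging.read_camera(n); c['f']=c['frame'].shape[0]/2/np.tan(np.radians(c['vertical_fov'])/2); c['R']=np.array(c['R']);c['t']=np.array(c['t']);return c
def ray(c,u,v):
    d=c['R'].T@np.array([(u-c['cx'])/c['f'],(v-c['cy'])/c['f'],1]); return -c['R'].T@c['t'],d
def onz(c,u,v,z):
    o,d=ray(c,u,v); return o+d*(z-o[2])/d[2]
def proj(c,X):
    p=c['R']@np.asarray(X)+c['t']; return c['f']*p[:2]/p[2]+[c['cx'],c['cy']]
def tri(c1,p1,c2,p2):
    A=[];b=[]
    for c,p in((c1,p1),(c2,p2)):
        o,d=ray(c,*p);d=d/np.linalg.norm(d);P=np.eye(3)-np.outer(d,d);A.append(P);b.append(P@o)
    return np.linalg.solve(A[0]+A[1],b[0]+b[1])
def save(n,im): cv2.imwrite('pics/'+n,cv2.cvtColor(im,cv2.COLOR_RGB2BGR))
E
python3 - <<'E'
from h import *
for n in('scene','top'):
    c=cam(n);save(n+'0.png',c['frame']);np.save(n+'0.npy',c,allow_pickle=True);print(n,c['f'],c['cx'],c['cy'],-c['R'].T@c['t'],c['R'].round(2).tolist(),{k for k in c})
print(robot.read_state())
E
```

```text
pics
scene 469.0093064828964 284.1054481495429 209.21436174751202 [1.32936209 0.60240623 0.94615941] [[-0.62, 0.78, 0.0], [0.51, 0.41, -0.75], [-0.59, -0.47, -0.66]] {'R', 'vertical_fov', 'cx', 't', 'f', 'cy', 'frame'}
top 402.7065613902033 277.7400936274482 199.91991702253202 [0.36275173 0.00762745 1.186629  ] [[0.0, -1.0, 0.02], [-0.98, -0.01, -0.19], [0.19, -0.01, -0.98]] {'R', 'vertical_fov', 'cx', 't', 'f', 'cy', 'frame'}
{'t': 0.1, 'q': array([ 1.15260842e+00,  1.31088992e-01,  1.48917758e+00, -1.53158604e-05,
        1.52300774e+00, -8.54101138e-02]), 'dq': array([-1.15923219e-03, -2.63753654e-03, -2.47909812e-03, -2.03621481e-03,
       -7.34181797e-05,  2.32056459e-04]), 'joint_torque': array([ 9.45911634e-04, -5.61346400e+01, -4.93093657e+01,  7.70042231e-02,
        2.92405783e-02,  1.48846802e-06]), 'tool_pos': array([0.19577936, 0.56660828, 0.2176864 ]), 'orientation': array([-5.20249235e-01, -3.09780556e+00,  2.56389945e-03]), 'force': array([-0.09546249,  0.22681824, -1.17554664]), 'wrist_torque': array([ 0.04759287,  0.03507147, -0.0692839 ]), 'gripper_force': 0.0, 'opening': 0.09310949545623676}
```

View pics/scene0.png

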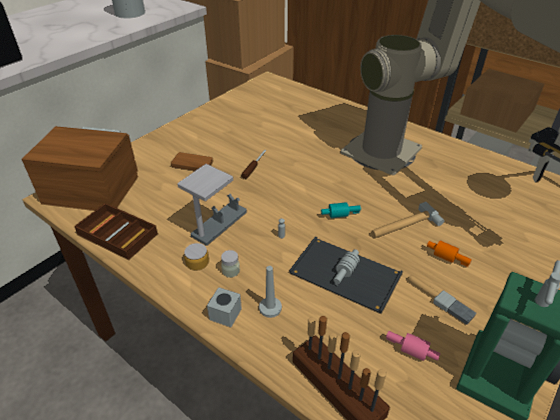

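View pics/top0.png

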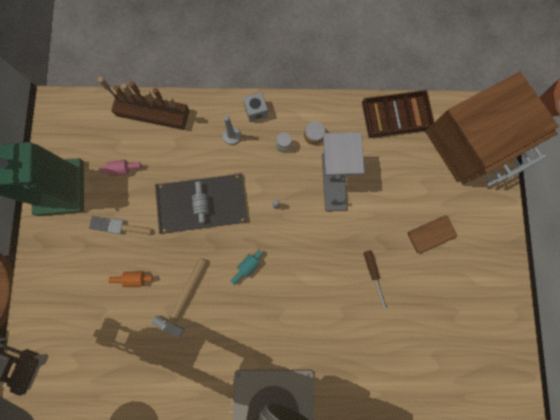

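The grey roll is on the dark plate at scene (346,266) / top (201,202). The look-alikes are turquoise at scene (340,211), orange at (447,252) and pink at (413,346). The grey one on the plate is the one to move, so I'll check it and the stand at scene (212,205) / top (340,172) in one close crop.

```bash
python3 - <<'E'
from h import *
s=np.load('scene0.npy',allow_pickle=True).item();t=np.load('top0.npy',allow_pickle=True).item()
def cr(c,u,v,w,h,k): return cv2.resize(c['frame'][v:v+h,u:u+w],(w*k,h*k),interpolation=cv2.INTER_CUBIC)
a=np.hstack([cr(s,285,230,80*3//2,75,3)[:, :400],cr(t,150,165,110,75,4)[:225,:400] if 0 else cv2.resize(t['frame'][165:240,150:260],(400,273))[:225]]) if 0 else None
A=cv2.resize(s['frame'][235:312,285:408],(400,250),interpolation=cv2.INTER_CUBIC)
B=cv2.resize(t['frame'][170:237,150:257],(400,250),interpolation=cv2.INTER_CUBIC)
C=cv2.resize(s['frame'][160:250,170:260],(350,350),interpolation=cv2.INTER_CUBIC)
D=cv2.resize(t['frame'][125:215,310:400],(350,350),interpolation=cv2.INTER_CUBIC)
im=np.zeros((600,800,3),np.uint8);im[:250,:400]=A;im[:250,400:]=B;im[250:,:350]=C;im[250:,400:750]=D
save('crop1.png',im)
E
```

```text
(no output)
```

View pics/crop1.png

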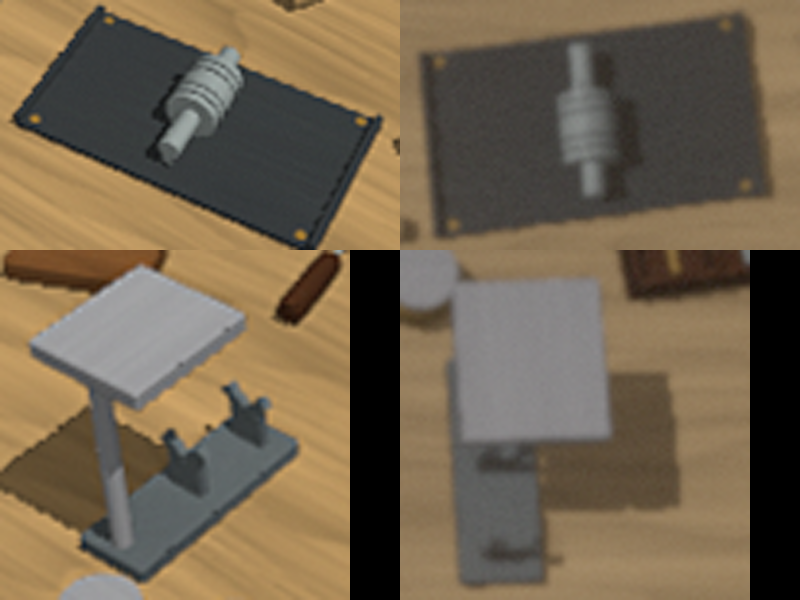

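The crop shows the grey roll with its long neck away from the robot and the key not on top. The stand is clear. Next I'll measure from masks.

```bash
python3 - <<'E'
from h import *
s=np.load('scene0.npy',allow_pickle=True).item();t=np.load('top0.npy',allow_pickle=True).item()
def quad(m):
    cs,_=cv2.findContours(m.astype(np.uint8),cv2.RETR_EXTERNAL,cv2.CHAIN_APPROX_NONE);c=max(cs,key=cv2.contourArea);h=cv2.convexHull(c)
    for e in np.arange(1,12,.5):
        q=cv2.approxPolyDP(h,e,True)
        if len(q)<=4:break
    return q[:,0],c
for n,c,w in(('S',s,(285,230,410,315)),('T',t,(150,165,260,240))):
    u0,v0,u1,v1=w;im=c['frame'][v0:v1,u0:u1].astype(int);hsv=cv2.cvtColor(im.astype(np.uint8),cv2.COLOR_RGB2HSV)
    sat=im.max(2)-im.min(2)
    pl=(im.max(2)<85)&(sat<28); q,cc=quad(cv2.morphologyEx(pl.astype(np.uint8),cv2.MORPH_CLOSE,np.ones((9,9))))
    q=q+[u0,v0];print(n,'plate',[(tuple(p),onz(c,*p,.008).round(4).tolist()) for p in q])
    k=np.zeros(im.shape[:2],np.uint8);cv2.fillConvexPoly(k,(q-[u0,v0]).astype(np.int32),1);k=cv2.erode(k,np.ones((5,5)))
    r=((im.max(2)>95)&(sat<30)&(k>0));nl,lab,st,ce=cv2.connectedComponentsWithStats(r.astype(np.uint8));i=1+np.argmax(st[1:,4]);r=lab==i
    ys,xs=np.nonzero(r);P=np.c_[xs+u0,ys+v0].astype(float);m=P.mean(0);d=np.linalg.svd(P-m,full_matrices=False)[2][0]
    pr=(P-m)@d;lo,hi=m+d*pr.min(),m+d*pr.max();print(n,'roll',st[i],m,[(p.round(1).tolist(),onz(c,*p,.03).round(4).tolist()) for p in(lo,m,hi)])
    # profile: min/max across vs along
    nn=np.array([-d[1],d[0]])
    for a in np.arange(np.floor(pr.min()),pr.max(),2):
        g=(pr>=a)&(pr<a+2); print(int(a),((P-m)@nn)[g].min().round(1),((P-m)@nn)[g].max().round(1),end=' | ')
    print(d,nn)
A=cv2.resize(s['frame'][245:290,325:365],(640,720)[:1]+(600,) ,interpolation=cv2.INTER_CUBIC)[:, :]
A=cv2.resize(s['frame'][246:291,325:370],(400,400),interpolation=cv2.INTER_CUBIC)
B=cv2.resize(t['frame'][178:228,178:228],(400,400),interpolation=cv2.INTER_CUBIC)
im=np.clip(np.hstack([A,B]).astype(float)*1.6-30,0,255).astype(np.uint8);save('crop2.png',im)
# stand by hand pixels
print('base S',[onz(s,*p,0).round(3).tolist() for p in((207.3,245.4),(246.6,212.7),(191.3,236.4))])
print('base T',[onz(t,*p,0.0).round(3).tolist() for p in((325.4,210.6),(347.3,209.9))])
E
```

```text
S plate [((np.int64(285), np.int64(270)), [0.6721, 0.0893, 0.008]), ((np.int64(316), np.int64(237)), [0.5187, 0.0812, 0.008]), ((np.int64(401), np.int64(274)), [0.4927, 0.3371, 0.008]), ((np.int64(382), np.int64(314)), [0.6367, 0.3614, 0.008])]
S roll [ 52  24  23  20 215] [349.27906977 262.10697674] [([336.2, 264.2], [0.5878, 0.1941, 0.03]), ([349.3, 262.1], [0.5602, 0.2169, 0.03]), ([359.2, 260.5], [0.5389, 0.2345, 0.03])]
-14 1.9 4.9 | -12 -0.7 1.1 | -10 -2.4 0.6 | -8 -4.2 1.9 | -6 -6.0 3.2 | -4 -6.7 5.6 | -2 -8.5 11.0 | 0 -8.2 10.0 | 2 -6.7 8.4 | 4 -5.4 5.7 | 6 -4.1 3.9 | 8 -2.8 0.3 | 10 -1.5 -1.5 | [ 0.98753547 -0.15739663] [0.15739663 0.98753547]
T plate [((np.int64(241), np.int64(175)), [0.6605, 0.1011, 0.008]), ((np.int64(247), np.int64(221)), [0.5211, 0.0804, 0.008]), ((np.int64(160), np.int64(232)), [0.487, 0.3337, 0.008]), ((np.int64(156), np.int64(185)), [0.6275, 0.3538, 0.008])]
T roll [ 42  17  13  41 304] [198.25986842 201.85526316] [([196.7, 182.0], [0.6325, 0.2289, 0.03]), ([198.3, 201.9], [0.5733, 0.2219, 0.03]), ([199.8, 222.0], [0.5143, 0.2149, 0.03])]
-20 -2.3 1.9 | -18 -2.1 2.0 | -16 -2.9 1.1 | -14 -2.8 1.2 | -12 -2.7 1.5 | -10 -3.4 2.6 | -8 -4.3 5.8 | -6 -5.1 5.9 | -4 -4.9 5.1 | -2 -5.9 5.3 | 0 -5.7 5.4 | 2 -5.6 5.6 | 4 -4.3 5.7 | 6 -4.2 5.8 | 8 -4.1 5.0 | 10 -2.9 4.1 | 12 -2.8 0.3 | 14 -2.6 0.4 | 16 -3.4 0.6 | 18 -3.3 0.8 | 20 -0.2 -0.2 | [0.0780349  0.99695063] [-0.99695063  0.0780349 ]
base S [[0.731, -0.144, -0.0], [0.557, -0.15, 0.0], [0.734, -0.206, 0.0]]
base T [[0.555, -0.153, 0.0], [0.558, -0.218, 0.0]]
```

View pics/crop2.png

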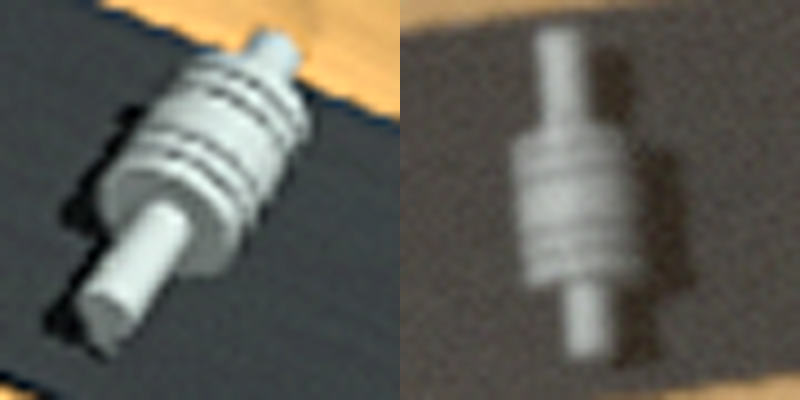

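The key is on the far neck and points roughly down, about 180° from up: at crop (108,348) it hangs below the end face, whose centre is near (108,310). Next I'll triangulate the roll ends and the lamp corners.

```bash
python3 - <<'E'
from h import *
s=np.load('scene0.npy',allow_pickle=True).item();t=np.load('top0.npy',allow_pickle=True).item()
for n,a,b in(('far',(337.1,281.1),(197.9,181.75)),('near',(356.3,251.1),(202,222.4))): print(n,tri(s,a,t,b).round(4),onz(s,*a,.03).round(4),onz(t,*b,.03).round(4))
L=[tri(s,a,t,b) for a,b in(((177.7,184.4),(361.4,132.7)),((206,164.6),(364,173.1)),((233,178),(325.9,173.9)),((205.2,197.3),(324.1,133.2)))]
L=np.array(L);print(L.round(4));m=L.mean(0)
ux=(L[0]-L[1]+L[3]-L[2])[:2];print(np.degrees(np.arctan2(ux[1],ux[0])),np.linalg.norm(ux)/2)
for y in(1,2,2.5,3): 
    e=np.array([np.cos(np.radians(y)),np.sin(np.radians(y))]);print(y,m[:2]-.066*e,np.array([.5565,-.184])+.057*e)
print('punch',onz(t,277,207,0),[proj(t,(.57,-.006,z)) for z in(0,.07)])
st=robot.read_state();print(Ro.from_rotvec(st['orientation']).as_matrix().round(3))
E
```

```text
far [0.6335 0.2264 0.0281] [0.6346 0.2277 0.03  ] [0.6334 0.2254 0.03  ]
near [0.5132 0.2092 0.0286] [0.5143 0.2102 0.03  ] [0.5132 0.2086 0.03  ]
[[ 0.7339 -0.226   0.1803]
 [ 0.6246 -0.2297  0.1815]
 [ 0.6216 -0.1308  0.1799]
 [ 0.7298 -0.1268  0.1845]]
2.0034907088957086 0.10878742548897342
1 [ 0.61148391 -0.17945841] [ 0.61349132 -0.18300521]
2 [ 0.61151406 -0.18060992] [ 0.61346528 -0.18201073]
2.5 [ 0.61153667 -0.18118543] [ 0.61344575 -0.18151369]
3 [ 0.61156431 -0.18176072] [ 0.61342188 -0.18101685]
punch [ 0.56502172 -0.00783194  0.        ] [array([276.39649331, 205.35445238]), array([276.70583328, 201.08611307])]
[[-0.945  0.327 -0.001]
 [ 0.327  0.945 -0.002]
 [ 0.    -0.002 -1.   ]]
```

```bash
cat >> h.py <<'E'
def pose(P,yaw,tilt,d=.016):
    y,t=np.radians([yaw,tilt]);Y=np.array([-np.sin(y),np.cos(y),0]);Z=np.array([np.sin(t)*np.cos(y),np.sin(t)*np.sin(y),-np.cos(t)])
    return np.asarray(P)+d*Z,np.c_[np.cross(Y,Z),Y,Z]
def plan(p0,R0,*targets):
    for T in targets:
        p,R=pose(*T);print('pos',p.round(3),'->',(R0.T@(p-p0)/.2).round(3).tolist(),(Ro.from_matrix(R0.T@R).as_rotvec()/(np.pi/2)).round(3).tolist())
def now():
    s=robot.read_state();return s['tool_pos'],Ro.from_rotvec(s['orientation']).as_matrix()
E
python3 - <<'E'
from h import *
p,R=now()
plan(p,R,((.5457,.2167,.18),8.1,40))
for f in (.4,):
  print('half', )
E
```

```text
pos [0.556 0.218 0.168] -> [-2.271, -1.058, 0.251] [-0.106, -0.436, -0.289]
half
```

>>> {"method": "jog_arm", "body": {
  "rows": [
    [[-0.9,-0.42,0.05],[-0.05,-0.2,-0.14]],
    [[-0.9,-0.42,0.05],[-0.05,-0.2,-0.14]],
    [[-0.9,-0.42,0.05],[-0.05,-0.2,-0.14]],
    [[-0.9,-0.42,0.05],[-0.05,-0.2,-0.14]],
    [[-0.9,-0.42,0.05],[-0.05,-0.2,-0.14]]
  ],
  "hand": -1,
  "squeeze": 10
}}

```text
t: 0.6
tool_pos: [0.3411, 0.4248, 0.2076]
orientation: [0.161, 2.814, 0.032]
force: [-0.3, 0.2, -0.2]
opening: 0.0929
gripper_force: 0.0
```

```bash
python3 - <<'E'
from h import *
p,R=now();print(p)
plan(p,R,((.5457,.2167,.18),8.1,40))
E
```

```text
[0.34108908 0.42476802 0.20763465]
pos [0.556 0.218 0.168] -> [-1.067, -0.919, 0.527] [-0.056, -0.236, -0.152]
```

>>> {"method": "jog_arm", "body": {
  "rows": [
    [[-1.0,-0.86,0.5],[-0.056,-0.236,-0.152]],
    [[-1.0,-0.86,0.5],[-0.056,-0.236,-0.152]],
    [[-1.0,-0.86,0.5],[-0.056,-0.236,-0.152]],
    [[-1.0,-0.86,0.5],[-0.056,-0.236,-0.152]],
    [[-1.0,-0.86,0.5],[-0.056,-0.236,-0.152]]
  ]
}}

```text
t: 1.1
tool_pos: [0.5169, 0.2572, 0.1715]
orientation: [-0.18, 2.439, 0.069]
force: [1.3, 1.1, -0.1]
opening: 0.0929
gripper_force: 0.0
```

>>> {"method": "jog_arm", "body": {
  "rows": [
    [[0,0,0],[0,0,0]],
    [[0,0,0],[0,0,0]]
  ]
}}

```text
t: 1.3
tool_pos: [0.5187, 0.2564, 0.1735]
orientation: [-0.171, 2.439, 0.067]
force: [0.2, 0.4, 0.8]
opening: 0.093
gripper_force: 0.0
```

```bash
python3 - <<'E'
from h import *
p,R=now();print(p)
plan(p,R,((.5457,.2167,.18),8.1,40),((.5657,.2167,.08),8.1,40),((.5657,.2167,.03),8.1,40))
E
```

```text
[0.51874777 0.25642911 0.17352144]
pos [0.556 0.218 0.168] -> [-0.102, -0.216, 0.122] [0.002, -0.0, -0.002]
pos [0.576 0.218 0.068] -> [0.143, -0.232, 0.569] [0.002, -0.0, -0.002]
pos [0.576 0.218 0.018] -> [0.304, -0.232, 0.761] [0.002, -0.0, -0.002]
```

>>> {"method": "jog_arm", "body": {
  "rows": [
    [[-0.1,-0.22,0.12],[0,0,0]],
    [[-0.1,-0.22,0.12],[0,0,0]],
    [[0.143,-0.232,0.569],[0,0,0]],
    [[0.143,-0.232,0.569],[0,0,0]],
    [[0.143,-0.232,0.569],[0,0,0]]
  ]
}}

```text
t: 1.8
tool_pos: [0.5685, 0.2194, 0.056]
orientation: [-0.181, 2.455, 0.063]
force: [-1.2, -0.7, -1.5]
opening: 0.0928
gripper_force: 0.0
```

>>> {"method": "jog_arm", "body": {
  "rows": [
    [[0,0,0],[0,0,0]],
    [[0,0,0],[0,0,0]]
  ]
}}

```text
t: 2.0
tool_pos: [0.5768, 0.2223, 0.072]
orientation: [-0.179, 2.433, 0.071]
force: [0.2, 0.7, 0.7]
opening: 0.0932
gripper_force: 0.0
```

```bash
python3 - <<'E'
from h import *
p,R=now();print(p,robot.read_state()['q'].round(2))
plan(p,R,((.5657,.2167,.03),8.1,40))
t=cam('top');s=cam('scene')
A=cv2.resize(s['frame'][210:330,280:400],(400,400),interpolation=cv2.INTER_CUBIC)
B=cv2.resize(t['frame'][140:260,140:260],(400,400),interpolation=cv2.INTER_CUBIC)
save('crop3.png',np.hstack([A,B]))
E
```

```text
[0.57681463 0.22229274 0.07201755] [ 0.37 -0.21  2.28 -0.36  0.4  -1.06]
pos [0.576 0.218 0.018] -> [0.181, -0.021, 0.202] [0.005, 0.003, 0.002]
```

View pics/crop3.png

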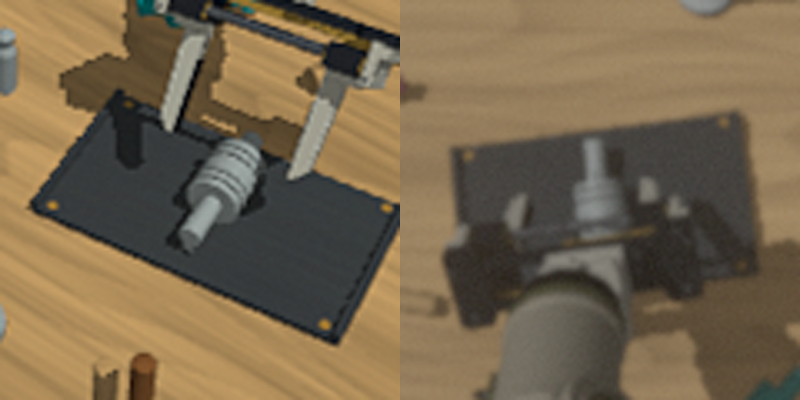

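The fingers straddle the barrel symmetrically, at crop (165,125) and (300,170) in the left panel. I'll descend slowly.

>>> {"method": "jog_arm", "body": {
  "rows": [
    [[0.04,-0.02,0.05],[0,0,0]],
    [[0.08,-0.02,0.09],[0,0,0]],
    [[0.12,-0.02,0.135],[0,0,0]],
    [[0.16,-0.02,0.18],[0,0,0]],
    [[0.181,-0.02,0.202],[0.005,0.003,0.002]]
  ]
}}

```text
t: 2.6
tool_pos: [0.5757, 0.2166, 0.0167]
orientation: [-0.169, 2.438, 0.061]
force: [-0.5, -0.3, 0.3]
opening: 0.0931
gripper_force: 0.0
```

>>> {"method": "jog_arm", "body": {
  "rows": [
    [[0,0,0],[0,0,0]],
    [[0,0,0],[0,0,0]],
    [[0,0,0],[0,0,0]],
    [[0,0,0],[0,0,0]]
  ],
  "hand": -0.15,
  "squeeze": 5
}}

```text
t: 3.0
tool_pos: [0.5752, 0.2164, 0.0155]
orientation: [-0.169, 2.44, 0.061]
force: [0.4, -0.1, 0.2]
opening: 0.0653
gripper_force: 0.0
```

```bash
python3 - <<'E'
from h import *
p,R=now();print(p,robot.read_state()['q'].round(2))
plan(p,R,((.5657,.2167,.03),8.1,40))
D=np.array([.1409,-.990,0])
for k in(.023,.046,.069): plan(p,R,(np.array([.5657,.2167,.03])+D*k,8.1,40))
E
```

```text
[0.57518248 0.21636467 0.01553183] [ 0.37 -0.07  2.29 -0.54  0.28 -0.87]
pos [0.576 0.218 0.018] -> [-0.011, 0.008, -0.005] [-0.002, -0.001, -0.001]
pos [0.579 0.195 0.018] -> [-0.011, -0.107, -0.005] [-0.002, -0.001, -0.001]
pos [0.582 0.173 0.018] -> [-0.011, -0.222, -0.005] [-0.002, -0.001, -0.001]
pos [0.586 0.15  0.018] -> [-0.011, -0.337, -0.005] [-0.002, -0.001, -0.001]
```

>>> {"method": "jog_arm", "body": {
  "rows": [
    [[-0.01,0,-0.005],[0,0,0]],
    [[-0.01,-0.02,-0.005],[0,0,0]],
    [[-0.01,-0.04,-0.005],[0,0,0]],
    [[-0.01,-0.06,-0.005],[0,0,0]],
    [[-0.01,-0.08,-0.005],[0,0,0]]
  ]
}}

```text
t: 3.5
tool_pos: [0.5774, 0.1997, 0.0159]
orientation: [-0.17, 2.443, 0.059]
force: [-0.5, -0.4, 0.2]
opening: 0.0534
gripper_force: 0.3
```

>>> {"method": "jog_arm", "body": {
  "rows": [
    [[0,-0.02,0],[0,0,0]],
    [[0,-0.04,0],[0,0,0]],
    [[0,-0.06,0],[0,0,0]],
    [[0,-0.08,0],[0,0,0]],
    [[0,-0.1,0],[0,0,0]]
  ]
}}

```text
t: 4.0
tool_pos: [0.5802, 0.1801, 0.016]
orientation: [-0.17, 2.443, 0.06]
force: [-0.8, 1.2, 0.1]
opening: 0.0531
gripper_force: 0.4
```

>>> {"method": "jog_arm", "body": {
  "rows": [
    [[0,-0.02,0],[0,0,0]],
    [[0,-0.04,0],[0,0,0]],
    [[0,-0.06,0],[0,0,0]],
    [[0,-0.08,0],[0,0,0]],
    [[0,-0.1,0],[0,0,0]]
  ]
}}

```text
t: 4.5
tool_pos: [0.583, 0.1603, 0.0161]
orientation: [-0.17, 2.443, 0.06]
force: [0.1, 0.3, 0.1]
opening: 0.0533
gripper_force: 0.4
```

>>> {"method": "jog_arm", "body": {
  "rows": [
    [[0,-0.02,0],[0,0,0]],
    [[0,-0.03,0],[0,0,0]],
    [[0,-0.04,0],[0,0,0]],
    [[0,-0.04,0],[0,0,0]],
    [[0,-0.04,0],[0,0,0]]
  ]
}}

```text
t: 5.0
tool_pos: [0.584, 0.1527, 0.0161]
orientation: [-0.17, 2.443, 0.06]
force: [-0.2, -0.3, -0.3]
opening: 0.0535
gripper_force: 0.0
```

```bash
python3 - <<'E'
from h import *
p,R=now();print(p,p-.016*R[:,2],robot.read_state()['q'].round(2))
t=cam('top');s=cam('scene')
A=cv2.resize(s['frame'][235:285,305:355],(400,400),interpolation=cv2.INTER_CUBIC)
B=cv2.resize(t['frame'][165:215,195:245],(400,400),interpolation=cv2.INTER_CUBIC)
save('crop4.png',np.clip(np.hstack([A,B])*1.5-20,0,255).astype(np.uint8))
E
```

```text
[0.58403031 0.15268163 0.01606699] [0.57389226 0.15128677 0.02836635] [ 0.19 -0.13  2.33 -0.15  0.25 -1.38]
```

View pics/crop4.png

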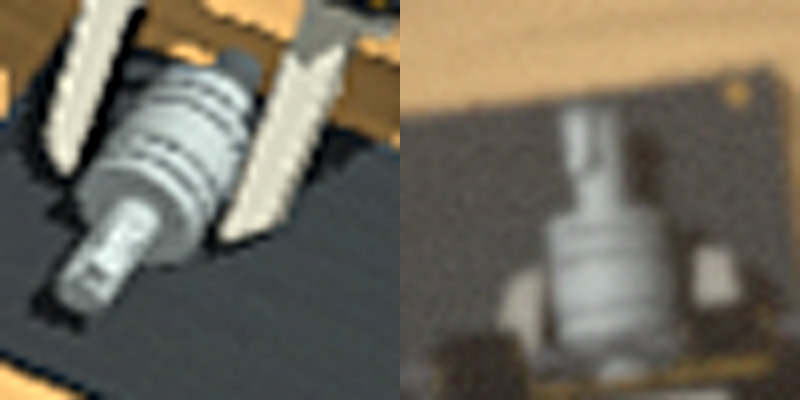

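In the scene panel the key is now on the upper side of the long neck, near (100,250). In the top panel it is near (583,145), leaning image-left, which is +y. I'll zoom in to measure the angle.

```bash
python3 - <<'E'
from h import *
o=[]
t=cam('top');s=cam('scene')
P=np.array([.574,.1525,.030]);X=np.array([np.cos(.1414),np.sin(.1414),0])
for c in(s,t):
    ims=[]
    F=c['frame'].astype(float)
    for _ in range(5): F=F+cam('scene' if c is s else 'top')['frame']
    F/=6
    k=proj(c,P+.055*X+[0,0,.012]).round().astype(int);u0,v0=k-10;print(u0,v0)
    g=F[v0:v0+20,u0:u0+20].mean(2);np.set_printoptions(linewidth=150)
    if c is t: print(g.round().astype(int))
    for x in(.027,.044,.055,.066,.067): print(x,proj(c,P+x*X).round(1), 'up',proj(c,P+x*X+[0,0,.017]).round(1))
    A=F[v0:v0+20,u0:u0+20];A=(A-A.min())/(A.max()-A.min())*255
    o.append(cv2.resize(A.astype(np.uint8),(400,400),interpolation=cv2.INTER_CUBIC))
save('crop5.png',np.hstack(o))
E
```

```text
307 254
0.027 [321.6 260.4] up [322. 256.]
0.044 [318.7 264.5] up [319.  260.1]
0.055 [316.7 267.3] up [317.1 262.8]
0.066 [314.8 270. ] up [315.1 265.6]
0.067 [314.6 270.2] up [314.9 265.8]
210 173
[[126 126 127 128 127 127 127 128 127 128 126 128 128 128 128 126 126 124 123 121]
 [127 127 126 128 128 129 128 128 128 126 126 126 126 125 123 122 116 113 109 107]
 [127 125 125 124 124 124 126 123 118 115 113 112 111 108 105 100  96  90  87  87]
 [120 116 110 110 110 109 109 104  96  92  90  88  85  82  78  76  73  71  70  70]
 [100  93  88  86  86  86  87  85  79  77  74  72  70  68  69  67  67  67  67  66]
 [ 76  72  71  71  71  79  91  94  86  83  82  75  69  66  67  66  66  67  67  66]
 [ 68  66  66  66  74  95 113 114  98  91  94  87  73  67  67  67  65  65  66  68]
 [ 67  65  66  66  74 101 125 128 106  94 101  94  76  67  64  64  65  66  66  66]
 [ 67  66  67  66  74  99 127 135 113  99 105  96  76  62  58  57  60  62  65  67]
 [ 67  67  65  67  72  96 126 135 113 100 106  97  75  58  51  49  53  56  62  66]
 [ 67  66  66  65  70  91 124 134 111  97 106  99  78  59  50  48  51  
[... 244 characters left out ...]
 49  51  60  67]
 [ 65  65  66  65  67  69  86 110 120 127 123 109  87  64  52  49  50  52  62  66]
 [ 66  68  67  67  66  67  82 114 130 134 126 111  91  66  52  49  49  52  62  65]
 [ 66  66  66  68  67  67  80 110 130 135 127 112  91  69  55  50  50  51  60  65]
 [ 66  66  67  67  67  68  81 108 130 135 129 116  99  80  68  62  57  54  60  64]
 [ 65  66  67  68  76  84  96 117 131 135 130 120 109  98  88  81  74  64  59  62]
 [ 66  64  68  80  99 109 114 124 129 132 126 119 111 102  95  89  80  68  60  62]]
0.027 [221.1 192.8] up [220.4 191.6]
0.044 [220.5 187.2] up [219.8 185.9]
0.055 [220.1 183.6] up [219.3 182.3]
0.066 [219.7 180. ] up [218.9 178.6]
0.067 [219.6 179.6] up [218.9 178.3]
```

View pics/crop5.png

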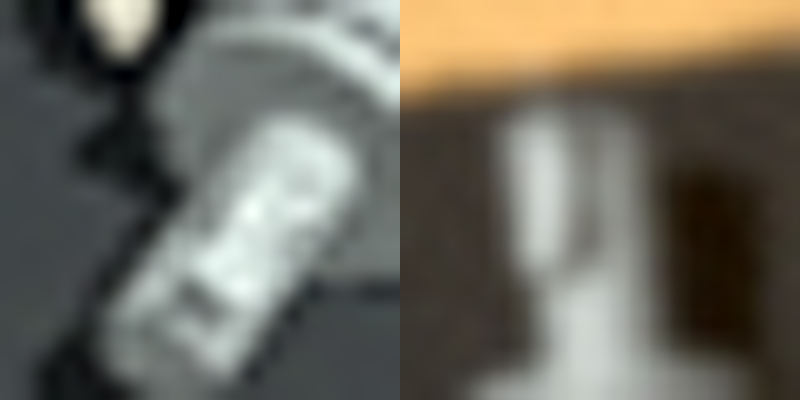

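Measured from the top view: the key face centre is at u≈216.5 and the neck axis at 219.1. That is a lean of about 19° toward +y, so the axis needs about 7.3 mm more roll toward −y. The fingers are about 4.75 mm off-centre on the roll, so I'll move 2.5 mm and close gently.

>>> {"method": "jog_arm", "body": {
  "rows": [
    [[0,-0.006,0],[0,0,0]],
    [[0,-0.012,0],[0,0,0]],
    [[0,-0.012,0],[0,0,0]],
    [[0,-0.012,0],[0,0,0]]
  ],
  "hand": 0,
  "squeeze": 5
}}

```text
t: 6.1
tool_pos: [0.5844, 0.1503, 0.0161]
orientation: [-0.17, 2.443, 0.06]
force: [-0.2, -1.1, 0.5]
opening: 0.0466
gripper_force: 0.0
```

>>> {"method": "jog_arm", "body": {
  "rows": [
    [[0,0,0],[0,0,0]],
    [[0,0,0],[0,0,0]],
    [[0,0,0],[0,0,0]],
    [[0,0,0],[0,0,0]]
  ],
  "hand": 0.1
}}

```text
t: 6.5
tool_pos: [0.5845, 0.1503, 0.0162]
orientation: [-0.17, 2.442, 0.06]
force: [1.3, -1.9, -0.7]
opening: 0.0447
gripper_force: 5.0
```

```bash
cat > key.py <<'E'
from h import *
p,R=now();P=p-.016*R[:,2];Y=R[:,1];X=np.cross(Y,[0,0,1]);print('axis',P,robot.read_state()['opening'])
o=[]
for n in('scene','top'):
    c=cam(n);F=c['frame'].astype(float)
    for _ in range(5): F=F+cam(n)['frame']
    F/=6
    k=proj(c,P+.05*X+[0,0,.012]).round().astype(int);u0,v0=k-10;g=F[v0:v0+20,u0:u0+20].mean(2)
    print(n,u0,v0);
    for x in(.035,.055,.067): print(x,(proj(c,P+x*X)-[u0,v0]).round(2),'up',(proj(c,P+x*X+[0,0,.017])-[u0,v0]).round(2),'+10deg',(proj(c,P+x*X+.017*(np.cos(.1745)*np.array([0,0,1])+np.sin(.1745)*Y))-[u0,v0]).round(2))
    if n=='top':
        np.set_printoptions(linewidth=150);print(g.round().astype(int)[2:])
    A=F[v0:v0+20,u0:u0+20];A=(A-A.min())/(A.max()-A.min())*255
    o.append(cv2.resize(A.astype(np.uint8),(400,400),interpolation=cv2.INTER_CUBIC))
import sys
save(sys.argv[1],np.hstack(o))
E
python3 key.py crop6.png
```

```text
axis [0.57434092 0.14888749 0.02849034] 0.0446919647372346
scene 307 253
0.035 [11.96  9.17] up [12.3   4.74] +10deg [13.3   5.24]
0.055 [ 8.46 14.05] up [8.77 9.62] +10deg [ 9.77 10.12]
0.067 [ 6.32 17.03] up [ 6.61 12.6 ] +10deg [ 7.62 13.11]
top 211 174
0.035 [11.16 16.17] up [10.45 14.94] +10deg [ 9.45 15.09]
0.055 [10.42  9.58] up [9.71 8.26] +10deg [8.71 8.41]
0.067 [9.99 5.64] up [9.27 4.27] +10deg [8.27 4.42]
[[115 111 109 109 107 108 105  97  91  89  87  86  81  80  76  73  71  70  70  70]
 [ 93  87  86  86  85  84  80  81  84  83  76  74  71  68  66  68  65  66  66  65]
 [ 73  69  70  69  69  71  75  95 111 110  92  80  74  69  66  65  67  68  66  66]
 [ 66  65  67  66  66  68  82 115 133 130 105  86  77  70  67  66  66  65  66  66]
 [ 67  67  66  66  66  66  88 125 140 138 110  85  78  70  65  65  64  65  65  67]
 [ 67  66  65  67  67  67  87 125 141 139 111  85  78  66  60  58  57  58  62  64]
 [ 65  66  66  65  66  66  82 115 137 139 111  86  77  65  54  51  51  53  60  65]
 [ 66  66  66  66  67  66  74 100 130 136 110  85  76  65  54  49  49  53  62  65]
 [ 66  66  66  66  65  65  70  92 124 129 105  82  77  65  54  49  48  52  59  65]
 [ 65  65  66  66  67  65  71  89 113 117 101  87  82  68  54  51  48  49  57  64]
 [ 67  66  65  67  66  66  69  88 112 121 116 106  93  73  57  50  48  49  53  61]
 [ 65  66  67  67  65  67  68  88 118 130 128 119 103  80  59  49  49  49  52  61]
 [ 65  66  65  65  66  65  68  86 119 132 128 120 105  84  62  51  49  49  54  60]
 [ 65  67  67  65  65  66  68  82 115 130 129 121 108  88  68  53  51  51  52  60]
 [ 67  65  67  65  66  68  70  86 114 130 130 124 114 100  83  72  66  59  53  61]
 [ 66  65  65  66  70  78  90 105 125 134 132 126 118 108  97  89  80  70  64  62]
 [ 65  65  65  69  84 100 112 122 132 136 130 120 113 107 100  91  85  77  68  64]
 [ 65  67  66  73  96 112 118 121 127 129 126 118 114 109 104  97  89  80  70  61]]
```

View pics/crop6.png

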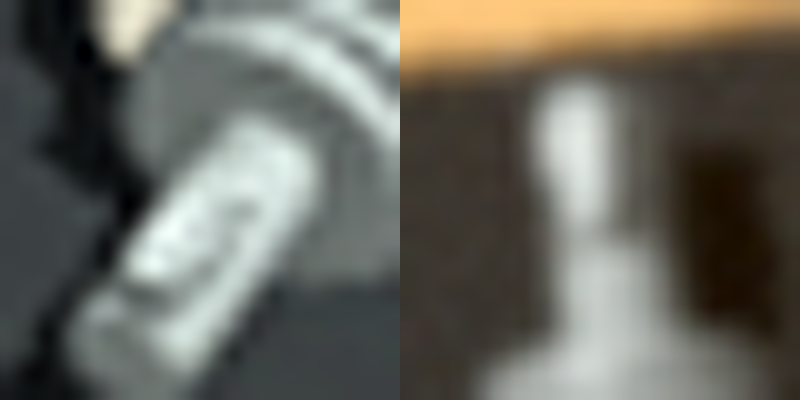

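Both views still show a lean of about 9° toward +y: the top face centre is 0.85 px off, and the scene agrees. I'll loosen, shift another 3.3 mm, and close again.

>>> {"method": "jog_arm", "body": {
  "rows": [
    [[0,0,0],[0,0,0]],
    [[0,0,0],[0,0,0]],
    [[0,-0.006,0],[0,0,0]],
    [[0,-0.012,0],[0,0,0]],
    [[0,-0.017,0],[0,0,0]]
  ],
  "hand": -0.01
}}

```text
t: 7.6
tool_pos: [0.5849, 0.1471, 0.0162]
orientation: [-0.17, 2.442, 0.06]
force: [-0.1, 1.4, 0.5]
opening: 0.0469
gripper_force: 0.3
```

>>> {"method": "jog_arm", "body": {
  "rows": [
    [[0,0,0],[0,0,0]],
    [[0,0,0],[0,0,0]],
    [[0,0,0],[0,0,0]],
    [[0,0,0],[0,0,0]],
    [[0,0,0],[0,0,0]]
  ],
  "hand": 0.1
}}

```text
t: 8.1
tool_pos: [0.585, 0.147, 0.0163]
orientation: [-0.17, 2.442, 0.06]
force: [0.3, 0.4, -0.0]
opening: 0.0438
gripper_force: 5.0
```

```bash
python3 key.py crop7.png
```

```text
axis [0.57487103 0.14557902 0.02858229] 0.04380107419565688
scene 305 252
0.035 [12.82  9.68] up [13.15  5.26] +10deg [14.15  5.75]
0.055 [ 9.31 14.55] up [ 9.61 10.13] +10deg [10.61 10.63]
0.067 [ 7.16 17.53] up [ 7.44 13.1 ] +10deg [ 8.46 13.61]
top 212 174
0.035 [11.29 16.  ] up [10.6  14.77] +10deg [ 9.6  14.91]
0.055 [10.55  9.41] up [9.86 8.08] +10deg [8.85 8.23]
0.067 [10.11  5.47] up [9.41 4.1 ] +10deg [8.41 4.24]
[[110 109 110 108 109 104  96  92  89  89  87  84  80  77  72  72  69  69  69  68]
 [ 87  86  85  85  85  80  76  78  84  85  82  78  72  68  66  64  66  66  65  64]
 [ 71  68  70  70  69  68  72  91 111 116 108  94  80  69  66  67  67  66  65  65]
 [ 66  67  67  68  65  66  77 107 130 133 127 106  84  71  67  65  65  64  65  66]
 [ 66  66  67  66  65  66  81 113 135 139 132 108  82  69  64  63  59  59  62  66]
 [ 66  66  65  64  67  66  79 110 132 137 133 106  81  66  60  56  53  53  57  62]
 [ 65  65  65  66  66  67  75 102 124 134 130 105  80  64  55  50  49  50  53  60]
 [ 66  66  64  66  64  66  72  93 118 131 129 105  81  64  54  50  48  49  51  60]
 [ 66  66  66  66  65  66  70  90 115 127 126 106  83  67  56  49  48  48  52  60]
 [ 65  66  65  66  67  67  69  86 113 122 117 102  86  71  55  48  48  48  52  60]
 [ 65  67  64  65  65  65  67  84 114 125 120 109  97  77  61  49  48  48  51  57]
 [ 66  65  66  65  66  65  66  83 118 132 130 122 106  84  61  50  49  48  51  56]
 [ 66  66  66  65  66  67  66  84 119 134 133 124 109  88  66  52  48  48  51  56]
 [ 65  67  66  65  66  64  67  83 116 132 133 126 111  93  71  59  55  50  51  60]
 [ 66  66  66  67  66  69  73  86 111 125 130 127 119 105  90  79  72  63  57  61]
 [ 65  66  66  66  72  82  94 109 122 128 130 128 122 113 104  94  86  75  66  63]
 [ 64  64  65  68  85 102 114 124 128 128 125 121 116 110 102  95  88  76  67  63]
 [ 65  66  66  73  95 110 116 121 124 126 126 123 118 112 106  97  90  80  68  57]]
```

View pics/crop7.png

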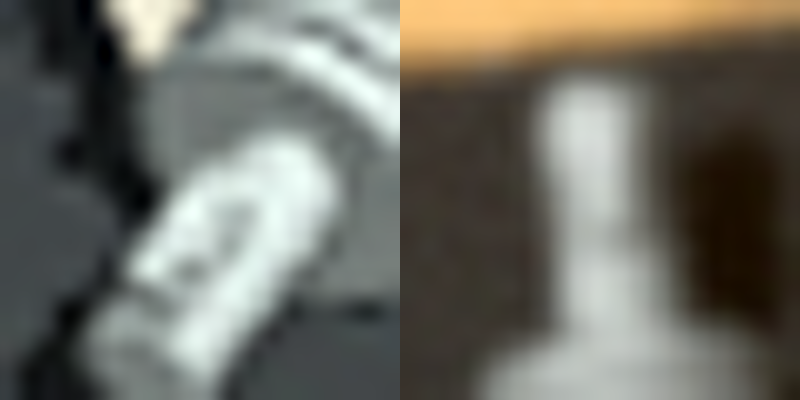

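This is roughly upright, but a few degrees are uncertain. I'll read averaged cross-neck intensity profiles in both views, bare neck against keyed part.

```bash
cat > prof.py <<'E'
from h import *
np.set_printoptions(linewidth=250)
p,R=now();P=p-.016*R[:,2]+[0,0,.0015];Y=R[:,1].copy();Y[2]=0;Y/=np.linalg.norm(Y);X=np.cross(Y,[0,0,1])
ys=np.arange(-16,16.1,1)/1000;print('   y mm   ',(ys*1000).astype(int))
for n in('top','scene'):
    c=cam(n);F=c['frame'].astype(np.float32).mean(2)
    for _ in range(5): F=F+cam(n)['frame'].mean(2).astype(np.float32)
    F/=6
    for lab,xs,h in(('neck axis-h',np.arange(.031,.041,.001),0),('key axis-h',np.arange(.049,.062,.001),0),('key face-h',np.arange(.049,.062,.001),.017),('barrel top',np.arange(-.003,.003,.001),.022)):
        r=np.zeros(len(ys))
        for x in xs:
            q=np.array([proj(c,P+x*X+y*Y+[0,0,h]) for y in ys],np.float32);r+=cv2.remap(F,q[:,:1],q[:,1:],cv2.INTER_CUBIC)[:,0]
        print(n,lab,(r/len(xs)).round().astype(int))
E
python3 prof.py
```

```text
y mm    [-16 -15 -14 -13 -12 -11 -10  -9  -8  -7  -6  -5  -4  -3  -2  -1   0   1   2   3   4   5   6   7   8   9  10  11  12  13  14  15  16]
top neck axis-h [ 56  57  59  60  62  66  69  74  81  87  94 102 108 112 118 122 125 128 130 131 132 132 130 127 124 119 111 104  97  90  87  84  81]
top key axis-h [ 49  50  50  51  52  53  56  60  64  69  73  79  86  93 101 111 118 124 129 130 129 128 125 120 113 105  95  85  77  71  67  65  65]
top key face-h [ 55  55  56  57  59  61  64  69  73  77  85  93 101 112 121 128 134 135 135 133 131 126 118 111 101  90  81  74  68  66  65  65  66]
top barrel top [ 90  94  98 100 104 107 109 112 114 117 120 122 124 127 128 130 133 134 135 136 136 137 137 137 137 137 136 135 134 132 130 129 126]
scene neck axis-h [ 69  73  76  80  87  98 113 128 139 146 149 151 151 150 147 148 152 159 164 165 164 159 153 144 130 112  95  84  81  84  88  90  90]
scene key axis-h [ 59  56  51  47  50  64  85 107 124 130 128 121 114 109 109 114 125 138 150 160 162 159 152 141 124 102  78  58  49  50  54  57  57]
scene key face-h [ 36  36  36  36  36  39  43  45  46  50  59  77 101 127 147 158 160 157 153 148 141 134 133 139 151 160 163 161 156 147 134 117  98]
scene barrel top [ 32  54  71  84  91  95  98 105 113 119 121 122 125 130 137 145 150 151 149 147 146 146 147 147 144 140 138 139 138 137 136 135 134]
```

In the scene profile the neck centre is −0.4 mm and the key face's left edge is at −4.1 mm, against −4.3 expected. The key is therefore upright to within a couple of degrees, so I'll grip firmly and lift.

>>> {"method": "jog_arm", "body": {
  "rows": [
    [[0,0,0],[0,0,0]],
    [[0,0,0],[0,0,0]],
    [[0,0,0],[0,0,0]],
    [[0,0,0],[0,0,0]]
  ],
  "hand": 1,
  "squeeze": 50
}}

```text
t: 9.7
tool_pos: [0.585, 0.1471, 0.0163]
orientation: [-0.17, 2.442, 0.06]
force: [2.4, -0.8, 0.8]
opening: 0.0431
gripper_force: 50.0
```

```bash
python3 - <<'E'
from h import *
p,R=now();st=robot.read_state();print(st['gripper_force'],st['opening'])
z=p-.016*R[:,2]
plan(p,R,(z+[0,0,.05],8.1,40),(z+[0,0,.1],8.1,40))
E
python3 prof.py | grep scene
```

```text
50.00056564807892 0.043147786292333214
pos [0.585 0.147 0.066] -> [-0.16, -0.0, -0.192] [-0.002, -0.002, -0.001]
pos [0.585 0.147 0.116] -> [-0.32, -0.0, -0.384] [-0.002, -0.002, -0.001]
scene neck axis-h [ 69  73  76  80  88  99 114 129 140 146 149 150 151 150 147 147 152 159 164 165 163 159 153 144 129 111  94  83  81  85  88  90  90]
scene key axis-h [ 59  56  51  47  51  65  86 108 124 130 127 120 113 109 110 116 127 139 151 160 162 158 151 140 123 101  77  58  50  51  54  57  57]
scene key face-h [ 35  36  36  36  37  39  43  45  47  50  60  78 103 129 148 159 160 156 152 147 140 134 133 140 151 160 162 160 155 147 134 116  97]
scene barrel top [ 33  54  71  84  92  95  99 105 114 119 121 122 125 130 137 145 151 152 149 146 146 146 147 147 144 140 139 140 139 137 136 135 134]
```

>>> {"method": "jog_arm", "body": {
  "rows": [
    [[-0.01,0,-0.012],[0,0,0]],
    [[-0.03,0,-0.036],[0,0,0]],
    [[-0.065,0,-0.08],[0,0,0]],
    [[-0.11,0,-0.132],[0,0,0]],
    [[-0.16,0,-0.192],[0,0,0]]
  ]
}}

```text
t: 10.8
tool_pos: [0.5823, 0.1468, 0.0638]
orientation: [-0.171, 2.448, 0.059]
force: [0.7, -0.2, -7.8]
opening: 0.043
gripper_force: 50.0
```

>>> {"method": "jog_arm", "body": {
  "rows": [
    [[-0.05,0,-0.06],[0,0,0]],
    [[-0.1,0,-0.12],[0,0,0]],
    [[-0.13,0,-0.156],[0,0,0]],
    [[-0.15,0,-0.18],[0,0,0]],
    [[-0.15,0,-0.18],[0,0,0]]
  ]
}}

```text
t: 11.3
tool_pos: [0.5849, 0.1472, 0.1134]
orientation: [-0.17, 2.442, 0.06]
force: [0.1, 0.7, -7.8]
opening: 0.0434
gripper_force: 50.0
```

```bash
python3 - <<'E'
from h import *
p,R=now();st=robot.read_state();print(p,st['gripper_force'],st['force'],st['wrist_torque'],st['q'].round(2))
plan(p,R,((.5525,-.02,.127),5,40),((.5425,-.1834,.123),2,40))
E
```

```text
[0.58486878 0.14723667 0.11335038] 49.99574303627014 [ 0.05826597  0.72054202 -7.77475485] [-0.15105385  1.22630918 -0.02288168] [ 0.18 -0.37  2.31 -0.05  0.5  -1.49]
pos [ 0.563 -0.019  0.115] -> [0.169, -0.808, -0.148] [0.02, -0.002, 0.026]
pos [ 0.553 -0.183  0.111] -> [0.307, -1.613, -0.236] [0.042, -0.002, 0.051]
```

>>> {"method": "jog_arm", "body": {
  "rows": [
    [[0.01,-0.05,-0.01],[0.001,0,0.002]],
    [[0.03,-0.14,-0.025],[0.004,0,0.005]],
    [[0.05,-0.24,-0.044],[0.006,0,0.008]],
    [[0.072,-0.34,-0.063],[0.009,0,0.011]],
    [[0.092,-0.44,-0.08],[0.011,0,0.014]]
  ]
}}

```text
t: 11.8
tool_pos: [0.5717, 0.0561, 0.1118]
orientation: [-0.136, 2.447, 0.048]
force: [-0.1, -0.4, -8.1]
opening: 0.0433
gripper_force: 50.0
```

>>> {"method": "jog_arm", "body": {
  "rows": [
    [[0.02,-0.1,-0.016],[0.002,0,0.003]],
    [[0.04,-0.2,-0.03],[0.005,0,0.006]],
    [[0.06,-0.28,-0.045],[0.008,0,0.009]],
    [[0.077,-0.34,-0.06],[0.009,0,0.012]],
    [[0.077,-0.37,-0.06],[0.009,0,0.012]]
  ]
}}

```text
t: 12.3
tool_pos: [0.5606, -0.02, 0.1114]
orientation: [-0.105, 2.448, 0.039]
force: [0.5, -0.2, -7.0]
opening: 0.0433
gripper_force: 50.0
```

```bash
python3 - <<'E'
from h import *
p,R=now();st=robot.read_state();print(p,st['gripper_force'],st['force'],st['wrist_torque'],st['q'].round(2))
plan(p,R,((.5425,-.1834,.123),2,40))
E
```

```text
[ 0.56059887 -0.02004168  0.1114209 ] 49.99478101730347 [ 0.49196715 -0.22757706 -6.99129671] [-0.13082127  1.15540376 -0.02270939] [-0.29 -0.53  2.42  0.41  0.63 -2.2 ]
pos [ 0.553 -0.183  0.111] -> [0.085, -0.809, -0.067] [0.021, -0.004, 0.025]
```

Joint 6 is at −2.2 and its limit is −2.66, so I'll check the kinematics before going on.

```bash
cat > kin.py <<'E'
from h import *
from scipy.optimize import least_squares
D=[([1.15260842,.131088992,1.48917758,0,1.52300774,-.0854101138],[.19577936,.56660828,.2176864],[-.520249235,-3.09780556,.00256389945]),
([.37,-.21,2.28,-.36,.40,-1.06],[.5768,.2223,.0720],[-.179,2.433,.071]),([.37,-.07,2.29,-.54,.28,-.87],[.57518,.21636,.01553],[-.169,2.44,.061]),
([.19,-.13,2.33,-.15,.25,-1.38],[.58403,.15268,.01607],[-.17,2.443,.06]),([.18,-.37,2.31,-.05,.5,-1.49],[.58487,.14724,.11335],[-.17,2.442,.06])]
s=robot.read_state();D.append((s['q'],s['tool_pos'],s['orientation']))
E=lambda a,v:Ro.from_euler(a,v).as_matrix()
def rot(q): return E('z',q[0])@E('y',q[1]+q[2])@E('z',q[3])@E('y',q[4])@E('z',q[5])
C=[rot(q).T@Ro.from_rotvec(o).as_matrix() for q,p,o in D]
def fk(x,q):
    d,a,l2,l3,L,h=x;r=a+l2*np.sin(q[1])+l3*np.sin(q[1]+q[2])+h*np.cos(q[1]+q[2]);z=d+l2*np.cos(q[1])+l3*np.cos(q[1]+q[2])-h*np.sin(q[1]+q[2])
    return np.array([r*np.cos(q[0]),r*np.sin(q[0]),z])+L*rot(q)[:,2]
f=lambda x:np.concatenate([fk(x,q)-p for q,p,o in D]+[[1e-3*(x[1]),1e-3*x[5]]])
sol=least_squares(f,[.4,0,.45,.45,.25,0]);C0=C[-1]
lo=np.array([-2.96,-.89,.02,-1.34,0,-2.66]);hi=np.array([2.96,2.26,2.5,4.48,2.73,2.66])
def ik(p,R,q0):
    g=lambda q:np.concatenate([(fk(sol.x,q)-p)*5,(rot(q)@C0-R).ravel()])
    return least_squares(g,q0)
if __name__=='__main__':
    print(sol.x.round(3),np.abs(sol.fun).max());print(C[0].round(2).tolist(),C0.round(2).tolist())
    for tilt in(40,35,30,27):
        q=D[-1][0]
        for P in((.5525,-.02,.127),(.5425,-.1834,.123),(.5825,-.182,.12),(.6125,-.181,.095),(.6125,-.181,.062)):
            r=ik(*pose(P,2,tilt),q);q=r.x;print(tilt,P,q.round(2),round(r.cost,6),'' if ((q>lo)&(q<hi)).all() else 'LIMIT')
E
python3 kin.py
```

```text
[0.266 0.037 0.338 0.52  0.328 0.03 ] 0.06050677644608091
[[0.0, -1.0, 0.0], [1.0, 0.0, -0.0], [0.0, 0.0, 1.0]] [[0.0, -1.0, -0.0], [1.0, 0.0, -0.0], [0.0, -0.0, 1.0]]
40 (0.5525, -0.02, 0.127) [-0.08 -0.52  2.41  0.14  0.56 -1.77] 0.0 
40 (0.5425, -0.1834, 0.123) [-0.51 -0.35  2.3   0.58  0.65 -2.48] 0.0 
40 (0.5825, -0.182, 0.12) [-0.46 -0.22  2.21  0.57  0.6  -2.45] 0.0 
40 (0.6125, -0.181, 0.095) [-0.43 -0.09  2.14  0.61  0.52 -2.48] 0.0 
40 (0.6125, -0.181, 0.062) [-0.43 -0.02  2.16  0.7   0.46 -2.58] 0.0 
35 (0.5525, -0.02, 0.127) [-0.07 -0.45  2.33  0.1   0.65 -1.74] 0.0 
35 (0.5425, -0.1834, 0.123) [-0.48 -0.31  2.24  0.44  0.72 -2.35] 0.0 
35 (0.5825, -0.182, 0.12) [-0.44 -0.18  2.14  0.43  0.68 -2.31] 0.0 
35 (0.6125, -0.181, 0.095) [-0.41 -0.06  2.08  0.45  0.6  -2.32] 0.0 
35 (0.6125, -0.181, 0.062) [-0.41  0.    2.09  0.5   0.54 -2.38] 0.0 
30 (0.5525, -0.02, 0.127) [-0.06 -0.39  2.26  0.07  0.75 -1.71] 0.0 
30 (0.5425, -0.1834, 0.123) [-0.45 -0.26  2.17  0.34  0.79 -2.24] 0.0 
30 (0.5825, -0.182, 0.12) [-0.41 -0.14  2.07  0.32  0.76 -2.2 ] 0.0 
30 (0.6125, -0.181, 0.095) [-0.39 -0.02  2.01  0.33  0.69 -2.2 ] 0.0 
30 (0.6125, -0.181, 0.062) [-0.39  0.04  2.03  0.36  0.63 -2.24] 0.0 
27 (0.5525, -0.02, 0.127) [-0.06 -0.34  2.21  0.06  0.81 -1.7 ] 0.0 
27 (0.5425, -0.1834, 0.123) [-0.44 -0.23  2.12  0.28  0.84 -2.19] 0.0 
27 (0.5825, -0.182, 0.12) [-0.4  -0.11  2.02  0.27  0.81 -2.15] 0.0 
27 (0.6125, -0.181, 0.095) [-0.38  0.01  1.96  0.27  0.75 -2.14] 0.0 
27 (0.6125, -0.181, 0.062) [-0.38  0.06  1.98  0.29  0.68 -2.17] 0.0
```

```bash
sed -i 's/d,a,l2,l3,L,h=x/d,a,l2,l3,L,h,e=x/; s/return np.array(\[r\*np.cos(q\[0\]),r\*np.sin(q\[0\]),z\])/return np.array([r*np.cos(q[0])-e*np.sin(q[0]),r*np.sin(q[0])+e*np.cos(q[0]),z])/; s/.25,0\])/.25,0,.05])/' kin.py; python3 kin.py
```

```text
[ 0.318 -0.001  0.373  0.554  0.38   0.064  0.051] 0.003696505439911525
[[0.0, -1.0, 0.0], [1.0, 0.0, -0.0], [0.0, 0.0, 1.0]] [[0.0, -1.0, -0.0], [1.0, 0.0, -0.0], [0.0, -0.0, 1.0]]
40 (0.5525, -0.02, 0.127) [-0.25 -0.53  2.42  0.32  0.6  -2.06] 0.0 
40 (0.5425, -0.1834, 0.123) [-0.7  -0.35  2.31  0.68  0.75 -2.7 ] 0.0 LIMIT
40 (0.5825, -0.182, 0.12) [-0.63 -0.23  2.22  0.67  0.69 -2.66] 0.0 LIMIT
40 (0.6125, -0.181, 0.095) [-0.58 -0.1   2.16  0.71  0.61 -2.68] 0.0 LIMIT
40 (0.6125, -0.181, 0.062) [-0.58 -0.04  2.17  0.79  0.55 -2.78] 0.0 LIMIT
35 (0.5525, -0.02, 0.127) [-0.23 -0.47  2.34  0.24  0.69 -1.97] 0.0 
35 (0.5425, -0.1834, 0.123) [-0.65 -0.32  2.24  0.53  0.8  -2.55] 0.0 
35 (0.5825, -0.182, 0.12) [-0.59 -0.2   2.15  0.52  0.74 -2.5 ] 0.0 
35 (0.6125, -0.181, 0.095) [-0.55 -0.08  2.09  0.54  0.67 -2.5 ] 0.0 
35 (0.6125, -0.181, 0.062) [-0.55 -0.01  2.11  0.59  0.61 -2.57] 0.0 
30 (0.5525, -0.02, 0.127) [-0.21 -0.39  2.26  0.17  0.78 -1.91] 0.0 
30 (0.5425, -0.1834, 0.123) [-0.61 -0.27  2.17  0.41  0.85 -2.43] 0.0 
30 (0.5825, -0.182, 0.12) [-0.55 -0.15  2.08  0.39  0.81 -2.37] 0.0 
30 (0.6125, -0.181, 0.095) [-0.52 -0.04  2.02  0.4   0.74 -2.36] 0.0 
30 (0.6125, -0.181, 0.062) [-0.52  0.02  2.04  0.43  0.68 -2.41] 0.0 
27 (0.5525, -0.02, 0.127) [-0.2  -0.35  2.21  0.14  0.83 -1.87] 0.0 
27 (0.5425, -0.1834, 0.123) [-0.58 -0.23  2.12  0.35  0.89 -2.36] 0.0 
27 (0.5825, -0.182, 0.12) [-0.53 -0.12  2.03  0.33  0.85 -2.31] 0.0 
27 (0.6125, -0.181, 0.095) [-0.5  -0.01  1.98  0.33  0.79 -2.29] 0.0 
27 (0.6125, -0.181, 0.062) [-0.5   0.04  1.99  0.36  0.73 -2.33] 0.0
```

At 40° of tilt, joint 6 would pass its limit at the stand, but 33° fits and still clears the lamp. I'll take the roll back to the same spot on the plate, set it down, re-tilt the cradled hand to 33° and re-grip.

```bash
python3 - <<'E'
from h import *
p,R=now()
P0=np.array([.585,.147,.0163])-.016*R[:,2]
R1=Ro.from_rotvec([-.17,2.442,.06]).as_matrix();P0=np.array([.585,.147,.0163])-.016*R1[:,2]
y=np.degrees(np.arctan2(R1[1,2],R1[0,2]));t=np.degrees(np.arccos(-R1[2,2]));print(P0,y,t)
plan(p,R,(P0+[0,0,.097],y,t),(P0+[0,0,.04],y,t))
E
```

```text
[0.57485498 0.1455986  0.02859287] 7.864893457037337 39.798145577615365
pos [0.585 0.147 0.113] -> [-0.154, 0.822, 0.117] [-0.021, -0.002, -0.026]
pos [0.585 0.147 0.056] -> [0.028, 0.821, 0.336] [-0.021, -0.002, -0.026]
```

>>> {"method": "jog_arm", "body": {
  "rows": [
    [[-0.01,0.05,0.007],[-0.001,0,-0.002]],
    [[-0.026,0.14,0.02],[-0.004,0,-0.004]],
    [[-0.045,0.24,0.034],[-0.006,0,-0.007]],
    [[-0.064,0.34,0.048],[-0.009,0,-0.01]],
    [[-0.082,0.44,0.063],[-0.011,0,-0.014]]
  ]
}}

```text
t: 12.8
tool_pos: [0.5743, 0.0715, 0.113]
orientation: [-0.141, 2.445, 0.051]
force: [0.4, 0.1, -8.0]
opening: 0.0431
gripper_force: 50.0
```

>>> {"method": "jog_arm", "body": {
  "rows": [
    [[-0.018,0.1,0.014],[-0.002,0,-0.003]],
    [[-0.036,0.2,0.028],[-0.005,0,-0.006]],
    [[-0.055,0.29,0.042],[-0.008,0,-0.009]],
    [[-0.072,0.36,0.054],[-0.01,0,-0.012]],
    [[-0.072,0.382,0.054],[-0.01,0,-0.012]]
  ]
}}

```text
t: 13.3
tool_pos: [0.5833, 0.1501, 0.1139]
orientation: [-0.173, 2.444, 0.063]
force: [0.3, -0.4, -8.7]
opening: 0.0433
gripper_force: 50.0
```

>>> {"method": "jog_arm", "body": {
  "rows": [
    [[0,0,0],[0,0,0]]
  ]
}}

```text
t: 13.4
tool_pos: [0.583, 0.1491, 0.1137]
orientation: [-0.173, 2.444, 0.062]
force: [-0.7, -0.5, -8.8]
opening: 0.0432
gripper_force: 50.0
```

```bash
python3 - <<'E'
from h import *
p,R=now();P0=np.array([.57485,.1456,.0286]);print(p)
plan(p,R,(P0+[0,0,.04],7.865,39.8),(P0+[0,0,.004],7.865,39.8),(P0,7.865,39.8))
E
```

```text
[0.58300804 0.14913927 0.11372618]
pos [0.585 0.147 0.056] -> [0.177, -0.012, 0.226] [0.001, -0.002, 0.002]
pos [0.585 0.147 0.02 ] -> [0.292, -0.012, 0.365] [0.001, -0.002, 0.002]
pos [0.585 0.147 0.016] -> [0.304, -0.012, 0.38] [0.001, -0.002, 0.002]
```

>>> {"method": "jog_arm", "body": {
  "rows": [
    [[0.04,-0.01,0.052],[0,0,0]],
    [[0.1,-0.012,0.13],[0,0,0]],
    [[0.17,-0.012,0.22],[0.001,-0.002,0.002]],
    [[0.22,-0.012,0.28],[0.001,-0.002,0.002]],
    [[0.25,-0.012,0.315],[0.001,-0.002,0.002]]
  ]
}}

```text
t: 13.9
tool_pos: [0.5844, 0.1452, 0.0319]
orientation: [-0.165, 2.443, 0.06]
force: [0.4, 0.4, -7.6]
opening: 0.0438
gripper_force: 50.0
```

>>> {"method": "jog_arm", "body": {
  "rows": [
    [[0.015,0,0.018],[0,0,0]],
    [[0.026,0,0.032],[0,0,0]],
    [[0.034,0,0.042],[0,0,0]],
    [[0.034,0,0.042],[0,0,0]],
    [[0.034,0,0.042],[0,0,0]]
  ]
}}

```text
t: 14.4
tool_pos: [0.5867, 0.1464, 0.0244]
orientation: [-0.166, 2.438, 0.061]
force: [0.3, 0.2, -7.2]
opening: 0.0432
gripper_force: 50.0
```

```bash
python3 - <<'E'
from h import *
p,R=now();P0=np.array([.57485,.1456,.0286]);print(p)
plan(p,R,(P0,7.865,39.8))
E
```

```text
[0.58665048 0.14639275 0.02442223]
pos [0.585 0.147 0.016] -> [0.032, 0.004, 0.026] [-0.0, 0.002, -0.001]
```

>>> {"method": "jog_arm", "body": {
  "rows": [
    [[0.01,0,0.008],[0,0,0]],
    [[0.018,0.001,0.015],[0,0,0]],
    [[0.024,0.002,0.02],[0,0,0]],
    [[0.028,0.002,0.023],[0,0,0]],
    [[0.028,0.002,0.023],[0,0.002,0]]
  ]
}}

```text
t: 14.9
tool_pos: [0.5847, 0.1465, 0.0164]
orientation: [-0.166, 2.443, 0.061]
force: [0.6, -0.1, -8.0]
opening: 0.0429
gripper_force: 50.0
```

>>> {"method": "jog_arm", "body": {
  "rows": [
    [[0,0,0],[0,0,0]],
    [[0,0,0],[0,0,0]]
  ]
}}

```text
t: 15.1
tool_pos: [0.5847, 0.1465, 0.0165]
orientation: [-0.166, 2.443, 0.061]
force: [-0.2, 0.2, -7.8]
opening: 0.0431
gripper_force: 50.0
```

>>> {"method": "jog_arm", "body": {
  "rows": [
    [[0.0016,0,0.0019],[0,0,0]],
    [[0.0032,0,0.0038],[0,0,0]],
    [[0.0032,0,0.0038],[0,0,0]]
  ]
}}

```text
t: 15.4
tool_pos: [0.5854, 0.1466, 0.0163]
orientation: [-0.166, 2.441, 0.061]
force: [-3.2, -0.6, -1.4]
opening: 0.0434
gripper_force: 50.0
```

>>> {"method": "jog_arm", "body": {
  "rows": [
    [[0.0016,0,0.0019],[0,0,0]],
    [[0.0032,0,0.0038],[0,0,0]],
    [[0.0032,0,0.0038],[0,0,0]]
  ]
}}

```text
t: 15.7
tool_pos: [0.5861, 0.1468, 0.0163]
orientation: [-0.166, 2.44, 0.062]
force: [-10.1, -2.2, 5.2]
opening: 0.0435
gripper_force: 50.0
```

>>> {"method": "jog_arm", "body": {
  "rows": [
    [[0,0,0],[0,0,0]],
    [[0,0,0],[0,0,0]],
    [[0,0,0],[0,0,0]]
  ],
  "hand": -0.02,
  "squeeze": 5
}}

```text
t: 16.0
tool_pos: [0.5859, 0.1467, 0.0158]
orientation: [-0.166, 2.44, 0.061]
force: [0.3, -0.1, -0.4]
opening: 0.0471
gripper_force: 0.0
```

```bash
python3 - <<'E'
from h import *
p,R=now();P=p-.0178*R[:,2];print(p,P,robot.read_state()['opening'])
plan(p,R,(P,7.9,36,.0175),(P,7.9,33,.017))
E
python3 prof.py
```

```text
[0.58586795 0.146697   0.01577619] [0.57455416 0.14513587 0.02942906] 0.04707307736555989
pos [0.585 0.147 0.015] -> [0.006, 0.0, -0.002] [-0.0, 0.043, -0.001]
pos [0.584 0.146 0.015] -> [0.01, 0.0, -0.005] [-0.0, 0.077, -0.001]
   y mm    [-16 -15 -14 -13 -12 -11 -10  -9  -8  -7  -6  -5  -4  -3  -2  -1   0   1   2   3   4   5   6   7   8   9  10  11  12  13  14  15  16]
top neck axis-h [ 56  57  59  62  64  67  72  76  81  88  94 101 108 112 118 123 126 129 132 133 134 134 132 128 124 119 111 103  97  91  88  86  83]
top key axis-h [ 49  49  49  50  51  52  55  59  63  68  73  77  84  91  97 106 114 120 126 129 130 129 127 122 114 104  94  84  76  71  67  65  65]
top key face-h [ 53  53  54  54  56  59  62  66  70  74  80  88  95 105 115 122 129 132 133 131 129 124 116 107  98  87  79  73  68  66  66  65  65]
top barrel top [ 88  92  96  98 102 105 107 111 114 116 119 122 123 126 128 130 133 134 135 136 137 137 137 136 136 135 135 134 133 133 131 130 128]
scene neck axis-h [ 67  71  76  81  87  96 109 124 139 150 155 153 146 139 136 139 148 158 164 165 163 158 151 139 123 106  92  85  84  86  88  89  90]
scene key axis-h [ 58  55  52  51  57  71  88 105 119 127 132 134 131 124 116 113 121 138 154 163 163 158 151 140 123 101  75  56  48  50  54  56  57]
scene key face-h [ 28  30  32  35  37  38  40  43  46  53  65  82 104 127 147 159 162 158 151 141 131 125 128 138 151 160 162 160 154 143 128 109  93]
scene barrel top [ 42  60  76  88  95  97  98  98 103 109 116 123 132 140 147 151 152 152 150 148 148 148 147 146 147 148 150 150 145 137 134 135 136]
```

>>> {"method": "jog_arm", "body": {
  "rows": [
    [[0.0,0,-0.005],[0,0.02,0]],
    [[0.004,0,-0.006],[0,0.04,0]],
    [[0.006,0,-0.008],[0,0.06,0]],
    [[0.007,0,-0.009],[0,0.077,0]],
    [[0.007,0,-0.009],[0,0.077,0]]
  ]
}}

```text
t: 17.1
tool_pos: [0.5837, 0.1463, 0.0161]
orientation: [-0.174, 2.562, 0.053]
force: [0.2, 0.2, 0.8]
opening: 0.0473
gripper_force: 0.0
```

>>> {"method": "jog_arm", "body": {
  "rows": [
    [[0,0,0],[0,0,0]],
    [[0,0,0],[0,0,0]],
    [[0,0,0],[0,0,0]],
    [[0,0,0],[0,0,0]]
  ],
  "hand": 0.1,
  "squeeze": 6
}}

```text
t: 17.5
tool_pos: [0.5826, 0.1462, 0.0151]
orientation: [-0.174, 2.563, 0.053]
force: [4.3, 1.6, -1.5]
opening: 0.044
gripper_force: 6.0
```

```bash
sed -i 's/+\[0,0,.0015\]//; s/^p,R=now();P=.*16\*R\[:,2\]/p,R=now();P=p-.016*R[:,2];P[2]=.030/' prof.py; python3 prof.py|grep -v barrel; python3 - <<'E'
from h import *
p,R=now();print(p,np.degrees(np.arccos(-R[2,2])),np.degrees(np.arctan2(R[1,2],R[0,2])),robot.read_state()['opening'])
E
```

```text
y mm    [-16 -15 -14 -13 -12 -11 -10  -9  -8  -7  -6  -5  -4  -3  -2  -1   0   1   2   3   4   5   6   7   8   9  10  11  12  13  14  15  16]
top neck axis-h [ 60  62  65  69  71  74  78  82  88  94  99 105 111 116 121 126 128 131 133 134 133 133 132 128 124 120 113 108 104  99  96  94  92]
top key axis-h [ 49  49  49  49  51  52  56  60  65  70  76  80  86  92  98 105 113 119 124 128 129 128 126 121 113 104  94  83  75  71  67  65  65]
top key face-h [ 52  52  52  53  55  59  62  67  72  75  81  88  95 103 113 121 127 131 131 130 127 122 114 105  96  85  77  72  67  65  65  65  66]
scene neck axis-h [ 77  81  84  86  89  93 101 114 129 143 153 156 154 149 145 146 153 161 166 167 164 159 151 140 124 107  93  85  84  86  88  89  90]
scene key axis-h [ 56  53  49  49  58  77  99 119 133 140 142 142 140 133 123 117 120 133 150 161 164 160 152 141 125 103  79  60  52  53  56  58  57]
scene key face-h [ 26  30  34  38  42  45  47  51  55  62  72  85 102 120 139 153 159 160 156 148 138 131 133 142 153 161 163 161 156 146 131 113  96]
[0.58262142 0.14625722 0.01512962] 32.858367634588035 7.869058878257734 0.043992714282887195
```

The key is still upright, with the face edge at −4.2 mm. I'll grip firmly and carry it.

>>> {"method": "jog_arm", "body": {
  "rows": [
    [[0,0,0],[0,0,0]],
    [[0,0,0],[0,0,0]],
    [[0,0,0],[0,0,0]],
    [[0,0,0],[0,0,0]]
  ],
  "hand": 1,
  "squeeze": 50
}}

```text
t: 18.5
tool_pos: [0.5826, 0.1463, 0.0151]
orientation: [-0.174, 2.563, 0.053]
force: [4.4, 3.1, -1.6]
opening: 0.0429
gripper_force: 50.0
```

```bash
python3 - <<'E'
from h import *
p,R=now();P=p-.0177*R[:,2];print(P,robot.read_state()['force'])
plan(p,R,(P+[0,0,.05],7.87,32.86,.0177),(P+[0,0,.095],7.87,32.86,.0177))
E
```

```text
[0.57309711 0.14494559 0.02998818] [ 4.40134057  3.05128393 -1.56776703]
pos [0.583 0.146 0.065] -> [-0.136, 0.0, -0.21] [-0.0, -0.0, -0.001]
pos [0.583 0.146 0.11 ] -> [-0.258, 0.0, -0.399] [-0.0, -0.0, -0.001]
```

>>> {"method": "jog_arm", "body": {
  "rows": [
    [[-0.008,0,-0.012],[0,0,0]],
    [[-0.025,0,-0.038],[0,0,0]],
    [[-0.055,0,-0.085],[0,0,0]],
    [[-0.095,0,-0.147],[0,0,0]],
    [[-0.136,0,-0.21],[0,0,0]]
  ]
}}

```text
t: 19.0
tool_pos: [0.5815, 0.1459, 0.0649]
orientation: [-0.174, 2.566, 0.052]
force: [0.4, -0.8, -8.1]
opening: 0.0433
gripper_force: 50.0
```

>>> {"method": "jog_arm", "body": {
  "rows": [
    [[-0.045,0,-0.07],[0,0,0]],
    [[-0.09,0,-0.14],[0,0,0]],
    [[-0.12,0,-0.185],[0,0,0]],
    [[-0.136,0,-0.21],[0,0,0]],
    [[-0.136,0,-0.21],[0,0,0]]
  ]
}}

```text
t: 19.5
tool_pos: [0.583, 0.1461, 0.1161]
orientation: [-0.174, 2.562, 0.053]
force: [-0.3, 0.7, -8.5]
opening: 0.0433
gripper_force: 50.0
```

```bash
python3 - <<'E'
from h import *
import kin
p,R=now();P=p-.0177*R[:,2];q=robot.read_state()['q'];print(P,robot.read_state()['force'],q.round(2))
for T in((.5525,-.02,.128),(.5425,-.1834,.124),(.6125,-.181,.095),(.6125,-.181,.062)):
    q=kin.ik(*pose(T,2,33,.0177),q).x;print(q.round(2))
plan(p,R,((.5525,-.02,.128),5,33,.0177),((.5425,-.1834,.124),2,33,.0177))
E
```

```text
[0.57349813 0.14482426 0.1309526 ] [-0.27634962  0.73089726 -8.52648788] [ 0.17 -0.3   2.2  -0.03  0.67 -1.52]
[-0.22 -0.43  2.3   0.21  0.72 -1.95]
[-0.64 -0.29  2.21  0.49  0.82 -2.51]
[-0.54 -0.06  2.07  0.48  0.7  -2.45]
[-0.54 -0.    2.08  0.53  0.63 -2.51]
pos [ 0.562 -0.019  0.113] -> [0.189, -0.805, -0.105] [0.017, -0.001, 0.026]
pos [ 0.552 -0.183  0.109] -> [0.334, -1.61, -0.176] [0.035, -0.001, 0.054]
```

>>> {"method": "jog_arm", "body": {
  "rows": [
    [[0.011,-0.05,-0.006],[0.001,0,0.002]],
    [[0.033,-0.14,-0.018],[0.003,0,0.005]],
    [[0.056,-0.24,-0.031],[0.005,0,0.008]],
    [[0.08,-0.34,-0.044],[0.007,0,0.011]],
    [[0.103,-0.44,-0.057],[0.009,0,0.014]]
  ]
}}

```text
t: 20.0
tool_pos: [0.5701, 0.0551, 0.1116]
orientation: [-0.141, 2.568, 0.043]
force: [0.1, 0.4, -7.5]
opening: 0.0429
gripper_force: 50.0
```

>>> {"method": "jog_arm", "body": {
  "rows": [
    [[0.021,-0.1,-0.012],[0.002,0,0.003]],
    [[0.042,-0.2,-0.024],[0.004,0,0.006]],
    [[0.064,-0.3,-0.035],[0.006,0,0.009]],
    [[0.085,-0.4,-0.047],[0.008,0,0.012]],
    [[0.105,-0.5,-0.058],[0.01,0,0.015]]
  ]
}}

```text
t: 20.5
tool_pos: [0.5574, -0.047, 0.1101]
orientation: [-0.104, 2.569, 0.031]
force: [-1.1, -0.9, -7.7]
opening: 0.0428
gripper_force: 50.0
```

>>> {"method": "jog_arm", "body": {
  "rows": [
    [[0.018,-0.1,-0.01],[0.002,0,0.003]],
    [[0.036,-0.2,-0.02],[0.004,0,0.006]],
    [[0.052,-0.29,-0.03],[0.006,0,0.009]],
    [[0.065,-0.36,-0.035],[0.008,0,0.012]],
    [[0.075,-0.42,-0.04],[0.01,0,0.015]]
  ]
}}

```text
t: 21.0
tool_pos: [0.5475, -0.1322, 0.1088]
orientation: [-0.067, 2.57, 0.02]
force: [-0.1, 0.3, -7.4]
opening: 0.0433
gripper_force: 50.0
```

```bash
python3 - <<'E'
from h import *
p,R=now();P=p-.0177*R[:,2];q=robot.read_state()['q'];print(P,robot.read_state()['force'],q.round(2))
plan(p,R,((.5425,-.1834,.124),2,33,.0177),((.5425,-.1834,.100),2,33,.0177))
E
```

```text
[ 0.53794438 -0.13269931  0.12371991] [-0.10195217  0.31618131 -7.40863108] [-0.53 -0.38  2.27  0.43  0.8  -2.39]
pos [ 0.552 -0.183  0.109] -> [-0.009, -0.255, 0.004] [0.006, -0.003, 0.009]
pos [ 0.552 -0.183  0.085] -> [0.056, -0.255, 0.105] [0.006, -0.003, 0.009]
```

>>> {"method": "jog_arm", "body": {
  "rows": [
    [[-0.002,-0.07,0.001],[0.002,0,0.002]],
    [[-0.004,-0.14,0.002],[0.003,0,0.004]],
    [[-0.006,-0.2,0.003],[0.004,0,0.006]],
    [[-0.009,-0.24,0.004],[0.006,-0.003,0.009]],
    [[-0.009,-0.255,0.004],[0.006,-0.003,0.009]]
  ]
}}

```text
t: 21.5
tool_pos: [0.553, -0.1829, 0.1102]
orientation: [-0.045, 2.564, 0.013]
force: [-0.2, -0.7, -8.0]
opening: 0.0432
gripper_force: 50.0
```

>>> {"method": "jog_arm", "body": {
  "rows": [
    [[0,0,0],[0,0,0]],
    [[0,0,0],[0,0,0]]
  ]
}}

```text
t: 21.7
tool_pos: [0.553, -0.1817, 0.1103]
orientation: [-0.047, 2.564, 0.014]
force: [-0.1, 1.7, -8.3]
opening: 0.0431
gripper_force: 50.0
```

```bash
python3 - <<'E'
from h import *
np.set_printoptions(linewidth=250)
p,R=now();P=p-.0177*R[:,2];q=robot.read_state()['q'];print(P,R[:,1],q.round(2))
plan(p,R,((.5425,-.1834,.124),2,33,.0177))
Y=R[:,1].copy();Y[2]=0;Y/=np.linalg.norm(Y);X=np.cross(Y,[0,0,1])
c=cam('scene');F=c['frame'].astype(np.float32).mean(2)
def line(f,ts): 
    m=np.array([proj(c,f(t)) for t in ts],np.float32);return cv2.remap(F,m[:,:1],m[:,1:],cv2.INTER_CUBIC)[:,0].round().astype(int)
ts=np.arange(40,80,1.)/1000
print('neck along, axis+Y9ish',line(lambda t:P+t*X+.006*Y+[0,0,.006],ts))
print('end centre',line(lambda t:P+t*X,ts))
ys=np.arange(-16,17)/1000
print('neck x35',line(lambda y:P+.036*X+y*Y,ys));print('key57',line(lambda y:P+.057*X+y*Y+[0,0,.017],ys));
print('neck -y35 vert',line(lambda z:P+.036*X+[0,0,z],ys))
E
```

```text
[ 0.5432947  -0.18209226  0.12509918] [-3.65392879e-02  9.99332197e-01  2.00008810e-04] [-0.63 -0.3   2.21  0.48  0.81 -2.5 ]
pos [ 0.552 -0.183  0.109] -> [0.007, -0.006, 0.002] [0.001, 0.001, 0.001]
neck along, axis+Y9ish [125 120 117 116 116 115 115 115 114 114 116 117 118 118 118 117 117 116 116 116 117 117 116 116 116 116 116 116 117 118 119 118 118 118 118 119 118 116 114 114]
end centre [115 115 114 114 115 117 118 118 117 116 116 116 116 116 116 116 116 116 116 116 116 116 117 118 118 118 118 118 118 119 119 117 116 115 115 116 118 119 120 121]
neck x35 [160 161 162 163 164 164 163 157 149 139 126 116 112 111 113 115 117 119 123 129 136 141 141 139 132 122 105  91  81  78  78  80  83]
key57 [163 162 162 162 162 162 161 161 160 160 160 160 160 160 159 159 159 159 159 159 157 153 144 134 125 122 121 121 119 117 116 115 115]
neck -y35 vert [ 76  78  80  85  95 106 116 126 133 137 137 134 130 125 120 117 117 118 119 119 118 118 124 134 146 156 164 170 170 163 150 134 116]
```

```bash
python3 - <<'E'
from h import *
p,R=now()
plan(p,R,((.5425,-.1834,.097),2,33,.0177),((.610,-.1811,.097),2,33,.0177),((.610,-.1811,.068),2,33,.0177))
E
```

```text
pos [ 0.552 -0.183  0.082] -> [0.081, -0.007, 0.116] [0.001, 0.001, 0.001]
pos [ 0.62  -0.181  0.082] -> [-0.202, -0.008, 0.3] [0.001, 0.001, 0.001]
pos [ 0.62  -0.181  0.053] -> [-0.123, -0.008, 0.422] [0.001, 0.001, 0.001]
```

>>> {"method": "jog_arm", "body": {
  "rows": [
    [[0.025,-0.003,0.035],[0,0,0]],
    [[0.05,-0.007,0.075],[0,0,0]],
    [[0.07,-0.007,0.1],[0,0,0]],
    [[0.081,-0.007,0.116],[0,0,0]],
    [[0.081,-0.007,0.116],[0.001,0.001,0.001]]
  ]
}}

```text
t: 22.25
tool_pos: [0.5515, -0.1831, 0.0807]
orientation: [-0.043, 2.567, 0.014]
force: [-1.3, 0.3, -7.3]
opening: 0.0431
gripper_force: 50.0
```

>>> {"method": "jog_arm", "body": {
  "rows": [
    [[-0.02,0,0.013],[0,0,0]],
    [[-0.06,0,0.039],[0,0,0]],
    [[-0.1,0,0.065],[0,0,0]],
    [[-0.14,0,0.091],[0,0,0]],
    [[-0.18,0,0.117],[0,0,0]]
  ]
}}

```text
t: 22.75
tool_pos: [0.5964, -0.1821, 0.0825]
orientation: [-0.044, 2.565, 0.012]
force: [0.3, -0.2, -7.2]
opening: 0.0431
gripper_force: 50.0
```

>>> {"method": "jog_arm", "body": {
  "rows": [
    [[-0.03,0,0.02],[0,0,0]],
    [[-0.06,0,0.039],[0,0,0]],
    [[-0.08,0,0.052],[0,0,0]],
    [[-0.08,0,0.052],[0,0,0]]
  ]
}}

```text
t: 23.15
tool_pos: [0.6148, -0.1814, 0.0823]
orientation: [-0.044, 2.565, 0.012]
force: [0.0, 1.1, -8.1]
opening: 0.0431
gripper_force: 50.0
```

```bash
python3 - <<'E'
from h import *
p,R=now();P=p-.0177*R[:,2];print(P,robot.read_state()['q'].round(2))
plan(p,R,((.610,-.1811,.097),2,33,.0177),((.610,-.1811,.070),2,33,.0177))
E
```

```text
[ 0.60517061 -0.18175313  0.09718103] [-0.55 -0.08  2.08  0.48  0.7  -2.45]
pos [ 0.62  -0.181  0.082] -> [-0.02, 0.003, 0.014] [-0.001, 0.0, -0.0]
pos [ 0.62  -0.181  0.055] -> [0.054, 0.003, 0.127] [-0.001, 0.0, -0.0]
```

>>> {"method": "jog_arm", "body": {
  "rows": [
    [[-0.01,0.002,0.007],[0,0,0]],
    [[-0.02,0.003,0.014],[0,0,0]],
    [[-0.005,0.003,0.037],[0,0,0]],
    [[0.01,0.003,0.06],[0,0,0]],
    [[0.02,0.003,0.075],[0,0,0]]
  ]
}}

```text
t: 23.65
tool_pos: [0.6184, -0.1805, 0.0663]
orientation: [-0.044, 2.566, 0.013]
force: [0.4, 0.7, -7.9]
opening: 0.0429
gripper_force: 50.0
```

>>> {"method": "jog_arm", "body": {
  "rows": [
    [[0.01,0,0.015],[0,0,0]],
    [[0.018,0,0.027],[0,0,0]],
    [[0.026,0,0.039],[0,0,0]],
    [[0.032,0,0.049],[0,0,0]],
    [[0.032,0,0.049],[0,0,0]]
  ]
}}

```text
t: 24.15
tool_pos: [0.6188, -0.1806, 0.0553]
orientation: [-0.044, 2.565, 0.013]
force: [-0.3, 0.3, -8.3]
opening: 0.043
gripper_force: 50.0
```

```bash
python3 - <<'E'
from h import *
p,R=now();P=p-.0177*R[:,2];print(P,robot.read_state()['q'].round(2),robot.read_state()['wrist_torque'])
plan(p,R,((.610,-.1811,.062),2,33,.0177))
E
```

```text
[ 0.60916543 -0.18096191  0.07016725] [-0.54 -0.02  2.08  0.51  0.65 -2.49] [-0.02257315  1.09790368 -0.00691705]
pos [ 0.62  -0.181  0.047] -> [0.019, -0.001, 0.037] [-0.0, -0.0, -0.0]
```

>>> {"method": "jog_arm", "body": {
  "rows": [
    [[0.0027,0,0.0042],[0,0,0]],
    [[0.0054,0,0.0084],[0,0,0]],
    [[0.0081,0,0.0126],[0,0,0]],
    [[0.0108,0,0.0168],[0,0,0]],
    [[0.0108,0,0.0168],[0,0,0]]
  ]
}}

```text
t: 24.65
tool_pos: [0.6189, -0.1807, 0.0516]
orientation: [-0.044, 2.565, 0.012]
force: [-0.2, -0.7, -8.7]
opening: 0.0434
gripper_force: 50.0
```

>>> {"method": "jog_arm", "body": {
  "rows": [
    [[0.0014,0,0.0021],[0,0,0]],
    [[0.0027,0,0.0042],[0,0,0]],
    [[0.0041,0,0.0063],[0,0,0]],
    [[0.0041,0,0.0063],[0,0,0]]
  ]
}}

```text
t: 25.05
tool_pos: [0.619, -0.1808, 0.0502]
orientation: [-0.044, 2.565, 0.012]
force: [0.3, -0.4, -8.2]
opening: 0.043
gripper_force: 50.0
```

P z is about 0.065 with no contact yet. I'll keep going down in small steps.

>>> {"method": "jog_arm", "body": {
  "rows": [
    [[0.0014,0,0.0021],[0,0,0]],
    [[0.0027,0,0.0042],[0,0,0]],
    [[0.0027,0,0.0042],[0,0,0]]
  ]
}}

```text
t: 25.35
tool_pos: [0.619, -0.1807, 0.0492]
orientation: [-0.044, 2.565, 0.012]
force: [-0.5, 0.3, -7.8]
opening: 0.0432
gripper_force: 50.0
```

>>> {"method": "jog_arm", "body": {
  "rows": [
    [[0.0014,0,0.0021],[0,0,0]],
    [[0.0027,0,0.0042],[0,0,0]],
    [[0.0027,0,0.0042],[0,0,0]]
  ]
}}

```text
t: 25.65
tool_pos: [0.619, -0.1807, 0.0482]
orientation: [-0.044, 2.565, 0.012]
force: [0.6, -0.4, -7.4]
opening: 0.0434
gripper_force: 50.0
```

>>> {"method": "jog_arm", "body": {
  "rows": [
    [[0.0014,0,0.0021],[0,0,0]],
    [[0.0027,0,0.0042],[0,0,0]],
    [[0.0027,0,0.0042],[0,0,0]]
  ]
}}

```text
t: 25.95
tool_pos: [0.6193, -0.1807, 0.0476]
orientation: [-0.044, 2.565, 0.012]
force: [-1.3, 1.7, -4.5]
opening: 0.0431
gripper_force: 50.0
```

>>> {"method": "jog_arm", "body": {
  "rows": [
    [[0.0014,0,0.0021],[0,0,0]],
    [[0.0014,0,0.0021],[0,0,0]]
  ]
}}

```text
t: 26.15
tool_pos: [0.6194, -0.1807, 0.0475]
orientation: [-0.044, 2.564, 0.012]
force: [-3.7, 2.8, -0.3]
opening: 0.0433
gripper_force: 50.0
```

>>> {"method": "jog_arm", "body": {
  "rows": [
    [[0.0014,0.001,0.0021],[0,0,0]],
    [[0.0014,0.001,0.0021],[0,0,0]]
  ]
}}

```text
t: 26.35
tool_pos: [0.6197, -0.1805, 0.0473]
orientation: [-0.044, 2.564, 0.012]
force: [-4.9, 3.3, 0.8]
opening: 0.0428
gripper_force: 50.0
```

```bash
python3 - <<'E'
from h import *
np.set_printoptions(linewidth=250)
p,R=now();P=p-.0177*R[:,2];print(P,robot.read_state()['wrist_torque'],robot.read_state()['force'])
Y=R[:,1].copy();Y[2]=0;Y/=np.linalg.norm(Y);X=np.cross(Y,[0,0,1])
c=cam('scene')
A=c['frame'][170:250,180:260];
A=cv2.resize(A,(640,600)[:1]+(600,),interpolation=cv2.INTER_CUBIC);save('crop8.png',A)
for n,o in(('far end',P+.0695*X),('key',P+.0575*X+[0,0,.017]),('far saddle front top L',np.array([.6125,-.181,.065])+.039*X+.0155*Y)): print(n,(proj(c,o)-[180,170])*[8,7.5])
E
```

```text
[ 0.60999459 -0.180808    0.06210205] [0.50752622 0.8446231  0.3471159 ] [-4.88249716  3.34693762  0.80464788]
far end [234.67803568 333.21477614]
key [253.24519826 282.52343362]
far saddle front top L [319.37505408 304.10798637]
```

View pics/crop8.png

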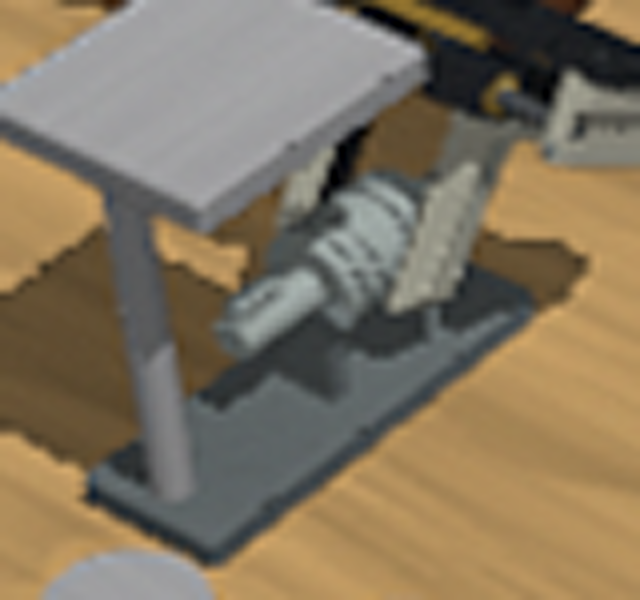

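The roll sits in the saddles at the expected height (0.062) with the key on top, in the crop near (265,290). I'll release gently and back out along the fingers.

>>> {"method": "jog_arm", "body": {
  "rows": [
    [[0,0,0],[0,0,0]],
    [[0,0,0],[0,0,0]]
  ],
  "squeeze": 5
}}

```text
t: 26.6
tool_pos: [0.6198, -0.1805, 0.0473]
orientation: [-0.044, 2.564, 0.012]
force: [-2.4, 4.5, 1.9]
opening: 0.0437
gripper_force: 5.0
```

>>> {"method": "jog_arm", "body": {
  "rows": [
    [[0,0,0],[0,0,0]],
    [[0,0,0],[0,0,0]],
    [[0,0,0],[0,0,0]],
    [[0,0,0],[0,0,0]],
    [[0,0,0],[0,0,0]]
  ],
  "hand": -0.6
}}

```text
t: 27.1
tool_pos: [0.6192, -0.1808, 0.0465]
orientation: [-0.044, 2.565, 0.012]
force: [-0.0, -0.8, -1.1]
opening: 0.0735
gripper_force: 0.0
```

>>> {"method": "jog_arm", "body": {
  "rows": [
    [[0,0,0],[0,0,0]],
    [[0,0,-0.05],[0,0,0]],
    [[0,0,-0.12],[0,0,0]],
    [[0,0,-0.22],[0,0,0]],
    [[0,0,-0.32],[0,0,0]]
  ]
}}

```text
t: 27.6
tool_pos: [0.5834, -0.1816, 0.1007]
orientation: [-0.044, 2.565, 0.012]
force: [-0.5, 0.4, -0.2]
opening: 0.0748
gripper_force: 0.0
```

>>> {"method": "jog_arm", "body": {
  "rows": [
    [[0,0,-0.1],[0,0,0]],
    [[0,0,-0.2],[0,0,0]],
    [[0,0,-0.3],[0,0,0]],
    [[0,0,-0.35],[0,0,0]],
    [[0,0,-0.35],[0,0,0]]
  ]
}}

```text
t: 28.1
tool_pos: [0.5464, -0.1838, 0.1608]
orientation: [-0.044, 2.562, 0.009]
force: [0.2, -0.7, 1.2]
opening: 0.0742
gripper_force: 0.0
```

```bash
cat > fin.py <<'E'
from h import *
np.set_printoptions(linewidth=250)
S=np.array([.6123,-.1808,.062]);X=np.array([np.cos(.0367),np.sin(.0367),0]);Y=np.array([-X[1],X[0],0])
ys=np.arange(-16,16.1,1)/1000;print('y mm',(ys*1000).astype(int))
c=cam('scene');F=c['frame'].astype(np.float32).mean(2)
for _ in range(5): F=F+cam('scene')['frame'].mean(2).astype(np.float32)
F/=6
def line(f,ts):
    m=np.array([proj(c,f(t)) for t in ts],np.float32);return cv2.remap(F,m[:,:1],m[:,1:],cv2.INTER_CUBIC)[:,0]
for l,xs,h in(('neck',np.arange(.0395,.043,.001),0),('key axis-h',np.arange(.049,.062,.001),0),('key face-h',np.arange(.049,.062,.001),.017)):
    print(l,np.mean([line(lambda y:S+x*X+y*Y+[0,0,h],ys) for x in xs],0).round().astype(int))
ts=np.arange(.056,.076,.001);print('end along (56..75)',line(lambda x:S+x*X+[0,0,.004],ts).round().astype(int))
E
python3 fin.py
```

```text
y mm [-16 -15 -14 -13 -12 -11 -10  -9  -8  -7  -6  -5  -4  -3  -2  -1   0   1   2   3   4   5   6   7   8   9  10  11  12  13  14  15  16]
neck [ 95 102 116 133 147 153 152 143 133 126 124 129 138 149 158 164 166 166 164 161 158 153 148 143 134 124 110  94  79  67  60  58  60]
key axis-h [ 78  87 101 115 129 138 139 132 121 110 107 110 119 131 143 154 162 167 167 164 158 153 147 139 131 120 107  91  74  59  49  47  49]
key face-h [135 136 137 137 137 136 136 137 139 139 137 131 120 108  97  93  98 111 125 137 141 139 131 125 122 125 132 141 150 157 162 165 165]
end along (56..75) [129 125 123 126 127 129 130 131 128 123 118 112 106  97  90  84  81  81  83  84]
```

The hand is clear. The key's surroundings differ now (wood and lamp shade), so I'll read the small patch numerically, as brightness and saturation.

```bash
python3 - <<'E'
from h import *
np.set_printoptions(linewidth=250)
c=cam('scene');F=c['frame'].astype(float)
for _ in range(5):F+=cam('scene')['frame']
F/=6;u0,v0=203,198
g=F[v0:v0+24,u0:u0+26];print(g.mean(2).round().astype(int));print((g[...,0]-g[...,2]).round().astype(int))
S=np.array([.6125,-.1808,.062]);X=np.array([np.cos(.0367),np.sin(.0367),0]);Y=np.array([-X[1],X[0],0])
for n,x,y,z in(('axis end',.067,0,0),('axis key near',.066,0,0),('keytop near L',.066,-.004,.017),('keytop near R',.066,.004,.017),('keyfar L',.044,-.004,.017),('keyfar R',.044,.004,.017),('R base near',.066,.004,.008),('neck L',.067,-.009,0),('neck R',.067,.009,0),('neck bot',.067,0,-.009),('barrel face axis',.027,0,0)): print(n,(proj(c,S+x*X+y*Y+[0,0,z])-[u0,v0]).round(1))
E
```

```text
[[ 86  99 119 116 115 121 123 134 160 159 159 158 157 159 157 133  82  60  68  67 115 164 161 162 167 144]
 [ 84  98 121 117 120 139 148 149 151 155 158 161 162 154 131  85  45  48  55  64 122 167 164 165 166 166]
 [100 100 117 119 131 145 144 144 145 148 154 157 143 104  58  62  69  90 111 110 134 158 168 164 162 163]
 [130 121 115 121 142 141 142 144 144 146 148 130  84  63  72  65  78 125 162 170 156 133 156 163 161 159]
 [132 133 136 138 139 139 139 142 145 147 131  90  75  80  80  87 137 158 117 138 170 151 127 156 161 157]
 [139 134 131 132 136 138 138 140 143 140 111  71  77  78  79 102 142 168 149 101 136 167 142 116 150 153]
 [136 142 137 134 132 134 137 139 142 138 110  75  78  77  80  80  88 132 170 144 123 166 147 105 117 149]
 [ 97 138 144 140 138 134 133 135 141 131  91  69  73  83  99  91  76  95 137 164 158 143 151 134 106 137]
 [ 70  96 129 134 144 140 138 137 136 118  76  63  78 116 148 138 102  74  93 137 140  94 115 133  90 102]
 [ 75  72  66  93 129 136 145 138 115  97 109 108 117 154 166 176 155  83  76 107 149 134 109 136 118  93]
 [ 75  75  73  68  62  93 134 
[... 3590 characters left out ...]
9  -9  -8  -9  -9]
 [ 50  44  44  46  49  38   8  -5  -5  -5  -5  -5  -4  -5  -4  -5  -4  -6  -6  -8  -8  -8  -8  -8  -9  -9]
 [ 51  47  46  45  31   3  -9  -5  -4  -4  -5  -6  -4  -4  -5  -5  -4  -4  -6  -8  -8  -8  -8  -8  -9  -9]
 [ 54  51  48  33   4 -10  -6  -4  -4  -4  -8  -9  -6  -4  -5  -5  -5  -4  -7  -8  -8  -8  -8  -9  -9  -9]
 [ 56  48  32   6  -9  -6  -4  -4  -4  -7  -8  -8  -8  -8  -6  -5  -4  -4  -6  -8  -8  -9  -9  -8  -9  -9]]
axis end [ 6.4 16.5]
axis key near [ 6.6 16.3]
keytop near L [ 4.9 11.2]
keytop near R [ 7.  12.3]
keyfar L [10.3  7.1]
keyfar R [12.4  8.2]
R base near [ 7.4 14.7]
neck L [ 4.  15.2]
neck R [ 8.7 17.7]
neck bot [ 6.7 18.8]
barrel face axis [15.9  9.1]
```

The seat height, end face and key edges all agree: the roll lies in both Vs, the key is within about 3° of straight up, and the hand is clear. Handing in.

```bash
python3 -c "
from h import *
s=robot.read_state();print(s['t'],s['force'],np.abs(s['dq']).max());print(robot.close_job())"
```

```text
28.7 [ 0.71752692 -1.18884556  0.30233241] 0.004459170008074447
the job is handed in; nothing more can be done
None
```

I rolled the roll key-up, carried it over and laid it in both V saddles with the hand tilted about 33°; my last check put the key within about 3° of straight up, and I handed the job in at 28.7 s with no verdict shown. I had to set the roll back on the plate once to change the hand's tilt.

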